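# Set the jar rack's lane with the cam bolt, gauge it, and load the toppled jars

### The job

The spice-jar rack has a lane between a fixed fence and a movable guide: turn the rack's black eccentric bolt until the lane is a little wider than the round steel gauge, with 1 to 5 mm of play, then check it by sliding the gauge along the lane's floor from the left end through to the right end without forcing it, and stand the gauge back on its blue mat. After that, pick up every toppled red-capped jar (two or three of them) and stand it upright, cap up, on the floor of the lane. Leave the other things alone.

Things in the scene. Friction and masses are not known exactly. Their poses are not given: they have to be found in the camera images.
- lane (a point): point on the lane's floor (5 mm above the worktop), at mid-length, and mid-width when the gap is 55 mm. x axis: across the lane, horizontally from the guide (robot side) to the fence (far side); y: along the lane to the robot's left; z up. The lane is 280 mm long (left end y = +140, right end y = -140 mm), open at both ends and on top.
- rack: the jar rack, fixed: steel base plate 185 x 320 x 5 mm; origin on the worktop under the point lane, same axes; the plate reaches 127 mm to -x, 59 mm to +x and 160 mm to either side. Fence and guide on it are aluminium rails 14 mm thick with rounded tops 28 mm above the worktop (23 mm above the lane's floor).
- fence_face (a point): point on the fence's flat inner face at mid-length, 20 mm above the worktop; axes parallel to those of lane. The fence is fixed, but up to 2 mm nearer or farther from start to start.
- guide_face (a point): point on the guide's flat inner face at mid-length, 20 mm above the worktop; axes parallel to those of lane. The gap (lane width) is the distance along x from guide_face to fence_face: 43 to 51 mm at the start, too narrow for the gauge; it must end 53 to 57 mm.
- bolt_grip (a point): point on the eccentric bolt's vertical axis, 42 mm above the worktop, the height to grip; the bolt stands 85 mm to -x of lane, at mid-length. Its head is an upright black bar 44 mm long, 12 mm thick, 19 to 53 mm above the worktop: grip it across the 12 mm from above. x axis: along the bar, towards its white mark.
- bolt (a joint): angle of the eccentric bolt, rad, 0 to 3.0, growing counter-clockwise from above. At 0 the white mark points to the fence (+x of lane), at 1.57 to the left (+y). Each rad draws the guide 7 mm away from the fence, evenly (gap 44 mm at 0, 55 mm at 1.57, give or take the fence's 2 mm). Friction 0.15 N m; stays where it is left. Starts at 0.2 to 0.6.
- gauge_mid (a point): plug gauge: round steel disc 52 mm in diameter, 32 mm high, tapered to 47 mm at the foot (lowest 4 mm), with an upright round orange stem 20 mm in diameter from 32 to 80 mm above its foot, 300 g. Grip the stem from above. The point lies on its axis, half-way up (40 mm above the foot); z axis up the stem. At the start it stands on the blue mat.
- gauge_mat: fixed blue mat 120 x 120 x 4 mm, lying flat on the worktop at the left; origin at the centre of its underside, axes along its sides, z up. The gauge belongs on it.
- jar_1_mid (a point): spice jar with red cap and dark blue-and-yellow label, toppled at the start. 45 mm across, 108 mm tall. The point lies on its axis half-way up (54 mm from either end); z axis from base to cap. The body is round and rigid (110 g) and may be gripped anywhere across the diameter. It may be absent.
- jar_2_mid (a point): spice jar with red cap and pale label with green, toppled at the start. 47 mm across, 97 mm tall. The point lies on its axis half-way up (48.5 mm from either end); z axis from base to cap. The body is round and rigid (110 g) and may be gripped anywhere across the diameter. It may be absent.
- jar_3_mid (a point): spice jar with red cap and dark blue-and-yellow label (same kind as jar_1), toppled at the start. 45 mm across, 108 mm tall. The point lies on its axis half-way up (54 mm from either end); z axis from base to cap. The body is round and rigid (110 g) and may be gripped anywhere across the diameter. It may be absent.
- label_roll: small white paper label roll, 54 mm across, 32 high, at the back; bystander
- tape_roll: roll of beige masking tape, 96 mm across, 25 high, at the right back; bystander
Mind the look-alikes: they are no part of the job. What is shaped like the part that bears jar_2_mid but brown is not meant.

How it is judged (in metres and radians):
On the way, in this order (a step that is already met when the one before it is completed fails the run):
1. the bolt is turned so that the gap is 1 to 5 mm (0.7 to 5.3) wider than the gauge's 52 mm (x of guide_face in the frame of fence_face between -0.0573 and -0.0527 m), for 0.3 s.
2. the gauge stands upright on the lane's floor at its left end (more than 75 mm left of the middle), the gap still right (all of step 1 and y of gauge_mid in the frame of lane between 0.075 and 0.145 m and x of gauge_mid in the frame of lane between -0.01 and 0.01 m and z of gauge_mid in the frame of lane below 0.046 m and angle between gauge_mid's own z axis and vertical below 0.12 rad), for 0.1 s.
3. the gauge passes the middle of the lane, still on its floor (all of step 1 and y of gauge_mid in the frame of lane between -0.025 and 0.025 m and x of gauge_mid in the frame of lane between -0.01 and 0.01 m and z of gauge_mid in the frame of lane below 0.046 m and angle between gauge_mid's own z axis and vertical below 0.12 rad).
4. the gauge reaches the right end (more than 75 mm right of the middle), still on the floor (all of step 1 and y of gauge_mid in the frame of lane between -0.145 and -0.075 m and x of gauge_mid in the frame of lane between -0.01 and 0.01 m and z of gauge_mid in the frame of lane below 0.046 m and angle between gauge_mid's own z axis and vertical below 0.12 rad), for 0.1 s.
5. the gauge stands on its blue mat again, released (x of gauge_mid in the frame of gauge_mat between -0.055 and 0.055 m and y of gauge_mid in the frame of gauge_mat between -0.055 and 0.055 m and angle between gauge_mid's own z axis and vertical below 0.1 rad and height (world z) of gauge_mid below 0.049 m and contact force between gauge and the fingers below 0.3 N), for 0.3 s.
At the end, for the whole second after the job is handed in: Gap 53 to 57 mm (0.3 grace); gauge upright on the blue mat (within 55 mm of its centre along either side); every jar present upright within 0.12 rad, cap up, at rest on the lane's floor (base within 6 mm of it, axis within 135 mm of mid-length) between guide and fence (all of step 1 and x of gauge_mid in the frame of gauge_mat between -0.055 and 0.055 m and y of gauge_mid in the frame of gauge_mat between -0.055 and 0.055 m and angle between gauge_mid's own z axis and vertical below 0.1 rad and height (world z) of gauge_mid below 0.049 m and angle between each of jar_1_mid, jar_2_mid, jar_3_mid's own z axis and vertical below 0.12 rad and x of jar_1_mid in the frame of lane between -0.013 and 0.013 m and y of jar_1_mid in the frame of lane between -0.135 and 0.135 m and z of jar_1_mid in the frame of lane between 0.048 and 0.06 m and linear speed of each of jar_1, jar_2, jar_3 below 0.02 m/s and x of jar_2_mid in the frame of lane between -0.013 and 0.013 m and y of jar_2_mid in the frame of lane between -0.135 and 0.135 m and z of jar_2_mid in the frame of lane between 0.0425 and 0.0545 m and x of jar_3_mid in the frame of lane between -0.013 and 0.013 m and y of jar_3_mid in the frame of lane between -0.135 and 0.135 m and z of jar_3_mid in the frame of lane between 0.048 and 0.06 m); the robot touches nothing.
It fails at once if the gauge is forced: it presses on the guide with over 45 N (contact force between gauge and guide above 45 N).
It fails at once if a bystander (label roll, tape roll) is moved by more than 30 mm (distance of any of label_roll, tape_roll from where it was at the start of the episode above 0.03 m).
Of jar_1, jar_2, jar_3 only 2 to 3 are there at a start; the rules pass over those that are not, and their reading is None.
At some moment in a run one of gauge may be knocked a few centimetres aside while the robot is not near it.
It also fails if it takes over 210 s, if anything falls off the work surface, if the arm or the gripper's body presses on something with over 40 N, if the wrist force passes 120 N, or if a joint passes its speed limit or range.

### The arm

A 6-joint arm with a two-finger parallel gripper is mounted at the origin on a cart in front of the work surface, level with it; the furniture and walls round the work are solid. World frame = base frame: x ahead of the robot, y to its left, z up, the work surface at z = 0. Lengths are in m, angles in degrees, forces in N, time in s.
With the tool pointing down it reaches from about 0.35 to 0.875 m from the base axis. Payload 4.2 kg.
Tool frame: the origin (TCP) lies midway between the tips of the shut fingers; the grasp point (between the pads) lies r.pinch_z behind it (r.pinch_z is the distance from the TCP to the grasp point, in m); z points along the fingers, y is the direction in which the jaws open and shut (so a half turn about z gives the same grasp; the last joint's range is limited). The gripper opens to 87 mm and grips with 3 to 60 N. Pads are 19 mm wide; open, the fingers measure 117 mm over their backs; the gripper's body (75 mm by 190 mm) begins 51 mm behind the grasp point.
Start: joints at [-51.475, 22.042, 0.453, 0, -68.411, -14.817], TCP at [0.251, -0.572, 0.196] pointing down, gripper open.
Joint ranges: [-179.83, 179.83], [-69.29, 118.12], [-61.27, 80.66], [-181.25, 117.63], [-171.15, -9.14], [-177.46, 177.46]. Speed limits (degrees/s): [159.86, 159.86, 180, 180, 180, 180].

### API

Orientations are given as a 3x3 rotation matrix whose columns are the frame's x, y, z axes.
In Python, from station import r gives the robot as it stands. The module is installed in compiled form; this text tells all that it offers.
- The arm moves only by the tool play_rows, never from a script. Its argument "deltas" is a list of rows, each a list of 7 numbers: the shift along the tool's x, y, z in units of 25 mm (1.0 is 25 mm), then the turn, a rotation vector about the tool's x, y, z in units of 5 degrees (1.0 is 5 degrees), then the finger opening in mm, from 0 to 87. In form: [[tx, ty, tz, wx, wy, wz, fingers], ...]. A call has 1 to 12 rows; each row is the pose to reach, as a shift and turn from the pose commanded when the call began, along the tool's axes at that moment; what a row does not reach only later rows make up. A row lasts 1/10 s, in which the tool goes at most 50 mm and 8.59 degrees, less where a joint would pass 70% of its speed; a pose out of reach is approached as far as the arm can. A call with a gripper value outside its range is refused whole. The fingers move at their own pace and stop on an object; the grip force is fixed at half the most. Time passes only in rows, so rows that repeat a pose let the fingers close. It gives the time, the measured TCP pose, the force and the opening at its end, in the units of the state.
- r.sense(): the state, without advancing time (a new reading comes with each control period).
- r.capture(name): name is "scene" or "top" or "wrist"; returns a dict with "pixels" (420x560x3 uint8, red, green, blue), "camera_matrix" (3x3 intrinsics, pixels), "k1" (the pictures are not rectified: a ray, as slopes to the right and down, at radius r is drawn at 1 + k1 r^2 times it, then the intrinsics apply), "R" (3x3) and "t" (3): a world point X has camera coordinates R X + t; the wrist camera has in their place "T_tool_cam" (4x4, takes a point from camera to tool coordinates, whose origin is the TCP and whose axes are the flange's). Camera axes: x right, y down, z forward; pixel columns grow to the right and rows downward; lengths in m; the calibration is good to about 2 mm. A picture is of the moment at which its call begins: read the wrist's pose just before it. There is no depth.
- r.finish_job(): hands the job in, once; it reports no verdict.
Trained networks look in the newest picture that a camera, given by its name, has taken for a name from the list of things; names that differ only in an ending like _2 or _b are one class to them, and where a whole thing is asked for, a point or a joint stands for the part that bears it (a point fixed in the world has none). Each returns a list of dicts, best first, with "score" (0 to 1); they miss things now and then, are a little off and sometimes report something else, mostly with a low value. They report only what shows in the picture. A call takes as long as a camera call. They do not tell look-alikes from the thing itself.
- r.spot_in(camera, target): "centre" ([x, y, z] in m, in world coordinates, good to about 4 mm: the middle of the surface that is visible of it).
- r.cut_out(camera, target): "region" (420x560 bool, what is visible of it).
The state is a dict: "time_s": time; "joints": joint angles; "joint_velocities": joint speeds; "effort": joint torques, N m; "tcp_pos": TCP position; "ee_rot": TCP orientation; "wrist_force": force on the tool from outside, world axes, zero at the start; "moment": the same for the moment, N m; "gripper_width": opening from 0.0 (shut) to 1.0 (fully open).
Only numpy, scipy, OpenCV 4.12 (cv2) and the standard library are available. Lean on these libraries where they do the work, as an engineer would, in place of code of your own. Each camera call takes 0.05 s, during which the arm holds its last target.

## Working session

There is one attempt and no reset: what is moved stays moved. The work goes in short steps, Python scripts to look and compute and a tool call to move; the robot and the scene stay as the last step left them, time stands still between calls to the robot, and variables do not carry over. Pictures are saved under pics/ and viewed, and the job is handed in when it is done.

Besides the shell and the picture viewer there is one more tool, called after "Request:" as a command line: name --pt "numbers of a row" for each row, then --argument value for the rest. play_rows: Moves the arm, as the interface text tells. Its arguments: {"type":"object","properties":{"deltas":{"type":"array","items":{"type":"array","items":{"type":"number"}}}},"required":["deltas"]}

```bash
mkdir -p pics; python3 - <<'E'
from station import r
import cv2
s=r.sense();print({k:s[k] for k in('time_s','tcp_pos','ee_rot','gripper_width')},r.pinch_z)
for c in('scene','top'):
    d=r.capture(c);cv2.imwrite(f'pics/{c}0.png',d['pixels'][:,:,::-1]);print(c,d['camera_matrix'],d['k1'],d['R'],d['t'])
    for n in('rack','bolt','gauge_mid','gauge_mat','jar_1_mid','jar_2_mid','jar_3_mid','label_roll','tape_roll'):
        try:print(n,[(([round(float(v),3) for v in o['centre']]),round(o['score'],2)) for o in r.spot_in(c,n)][:4])
        except Exception as e:print(n,e)
print(r.sense()['time_s'])
E
```

```text
{'time_s': 0.0, 'tcp_pos': array([ 0.25107264, -0.57164513,  0.19515495]), 'ee_rot': array([[-9.15677015e-01, -4.01913806e-01, -9.46524506e-04],
       [-4.01914913e-01,  9.15674932e-01,  1.95480131e-03],
       [ 8.10471275e-05,  2.17038894e-03, -9.99997641e-01]]), 'gripper_width': 0.9986792720966484} 0.0187
scene [[457.23470185   0.         272.79185908]
 [  0.         457.23470185 213.57853545]
 [  0.           0.           1.        ]] -0.13811108976014655 [[-0.74261874 -0.66965212  0.00913454]
 [-0.39335932  0.42510056 -0.81520424]
 [ 0.54202015 -0.60897911 -0.57910154]] [0.45623636 0.2781847  0.96728991]
rack [([0.602, 0.091, 0.005], 0.96)]
bolt [([0.572, 0.071, 0.035], 0.58)]
gauge_mid [([0.441, 0.36, 0.03], 0.88), ([0.427, 0.384, 0.007], 0.53)]
gauge_mat [([0.424, 0.384, 0.004], 0.92)]
jar_1_mid [([0.518, -0.323, 0.036], 0.87), ([0.571, 0.071, 0.035], 0.24)]
jar_2_mid [([0.477, -0.118, 0.037], 0.89), ([0.362, -0.214, 0.039], 0.58)]
jar_3_mid []
label_roll [([0.792, -0.114, 0.028], 0.69)]
tape_roll [([0.713, -0.339, 0.014], 0.58)]
top [[540.70957859   0.         278.62964255]
 [  0.         540.70957859 203.50206428]
 [  0.           0.           1.        ]] 0.02761050137936341 [[-0.00679483 -0.99988172 -0.01379775]
 [-0.98496627  0.00907398 -0.17250827]
 [ 0.17261306  0.01241816 -0.98491143]] [0.02026388 0.62130306 1.40448561]
rack [([0.427, 0.362, 0.003], 0.75), ([0.616, 0.063, 0.006], 0.63)]
bolt [([0.572, 0.066, 0.027], 0.55), ([0.717, -0.339, 0.027], 0.19)]
gauge_mid [([0.449, 0.348, 0.036], 0.78)]
gauge_mat [([0.431, 0.362, 0.004], 0.91)]
jar_1_mid [([0.521, -0.327, 0.041], 0.71), ([0.577, 0.067, 0.025], 0.41)]
jar_2_mid [([0.486, -0.134, 0.048], 0.84), ([0.372, -0.232, 0.045], 0.68)]
jar_3_mid [([0.61, -0.185, 0.042], 0.79)]
label_roll [([0.795, -0.119, 0.03], 0.79)]
tape_roll [([0.718, -0.341, 0.025], 0.8)]
1.0
```

View pics/scene0.png

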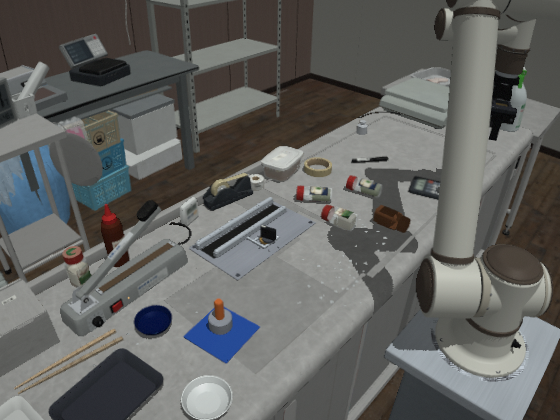

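View pics/top0.png

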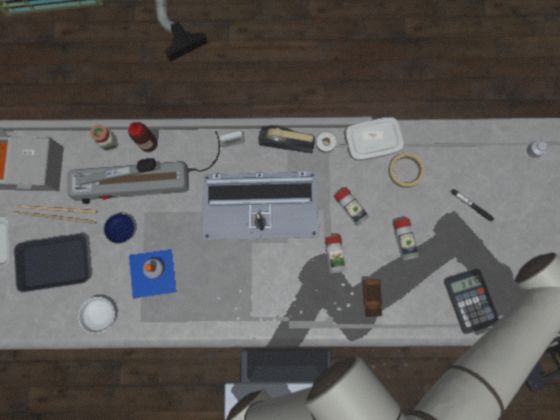

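```bash
cat > h.py <<'E'
import numpy as np,cv2
from station import r
def cap(c,save=None):
    s=r.sense();d=r.capture(c)
    if c=='wrist':
        T=np.eye(4);T[:3,:3]=s['ee_rot'];T[:3,3]=s['tcp_pos'];W=np.linalg.inv(T@d['T_tool_cam']);d['R']=W[:3,:3];d['t']=W[:3,3]
    if save:cv2.imwrite('pics/'+save,d['pixels'][:,:,::-1]);np.savez('pics/'+save[:-4]+'.npz',**{k:d[k] for k in('pixels','camera_matrix','k1','R','t')})
    return d
def load(n):return dict(np.load('pics/'+n+'.npz'))
def proj(d,X):
    X=np.atleast_2d(X);C=X@d['R'].T+d['t'];s=C[:,:2]/C[:,2:];k=1+d['k1']*(s**2).sum(1,keepdims=True);K=d['camera_matrix']
    return s*k*[K[0,0],K[1,1]]+[K[0,2],K[1,2]]
def ray(d,uv,z):
    uv=np.atleast_2d(np.array(uv,float));K=d['camera_matrix'];q=(uv-[K[0,2],K[1,2]])/[K[0,0],K[1,1]];s=q.copy()
    for _ in range(30):s=q/(1+d['k1']*(s**2).sum(1,keepdims=True))
    D=np.c_[s,np.ones(len(s))]@d['R'];o=-d['R'].T@d['t'];return o+D*((z-o[2])/D[:,2:])
def zoom(d,x0,y0,x1,y1,f,name):
    im=cv2.resize(np.ascontiguousarray(d['pixels'][y0:y1,x0:x1,::-1]),None,fx=f,fy=f,interpolation=cv2.INTER_CUBIC);cv2.imwrite('pics/'+name,im)
E
python3 - <<'E'
from h import *
d=cap('top','t1.png');e=cap('scene','s1.png')
zoom(d,195,165,325,245,6,'z1.png');zoom(e,185,185,320,285,5,'z2.png');zoom(d,320,170,430,330,4,'z3.png')
E
```

```text
(no output)
```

View pics/z1.png

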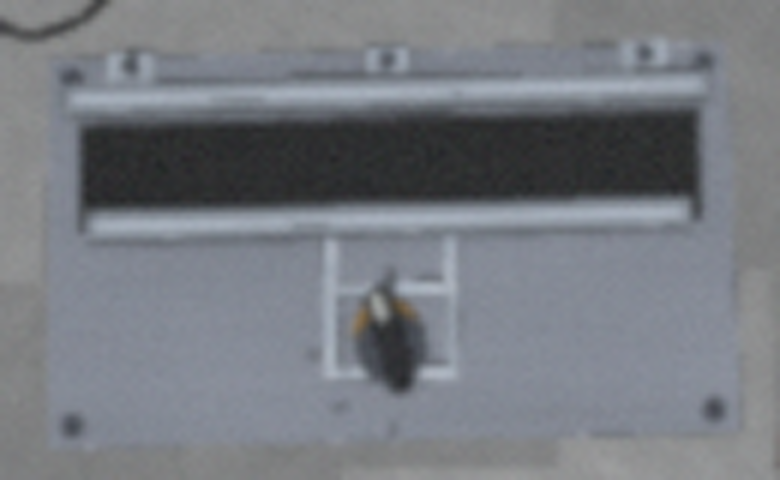

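View pics/z2.png

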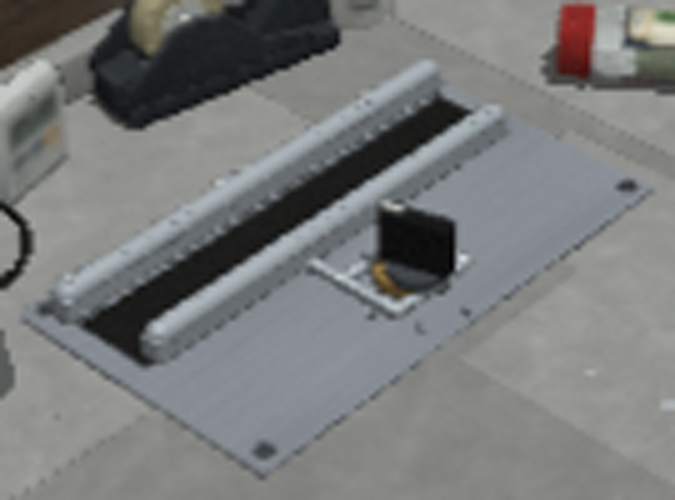

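View pics/z3.png

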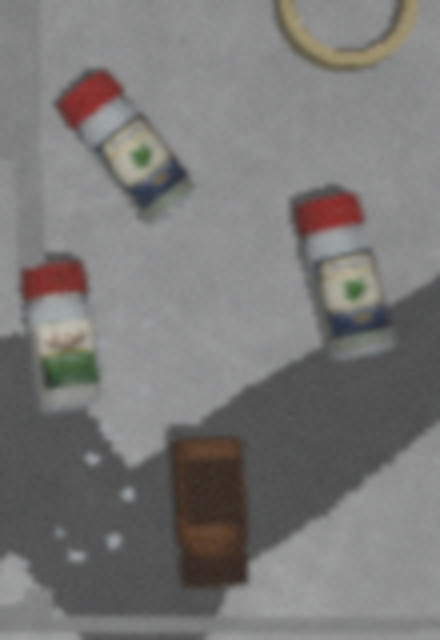

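```bash
python3 - <<'E'
from h import *
from scipy.optimize import least_squares
d=load('t1');e=load('s1')
P=np.array([[.059,.16],[.059,-.16],[-.127,-.16],[-.127,.16]])
ut=np.array([[48,55],[722,42],[742,432],[50,443]])/6+[195,165]
us=np.array([[20,315],[655,190],[262,478]])/5+[185,185];si=[0,2,3]
def W(p,P,z):
    c,s=np.cos(p[2]),np.sin(p[2]);P=np.atleast_2d(P);return np.c_[p[0]+c*P[:,0]-s*P[:,1],p[1]+s*P[:,0]+c*P[:,1],np.full(len(P),z)]
for which in 'ts','t','s':
    def f(p):
        o=[]
        if 't' in which:o.append((proj(d,W(p,P,.005))-ut).ravel())
        if 's' in which:o.append((proj(e,W(p,P[si],.005))-us).ravel())
        return np.concatenate(o)
    q=least_squares(f,[.63,.065,0]);print(which,q.x,np.degrees(q.x[2]),np.round(q.fun,1))
    if which=='ts':p=q.x
print('bolt',W(p,[-.085,0],.042))
# bolt top mark, z=.053
print('mark top',ray(d,np.array([[380,305],[402,388]])/6+[195,165],.053))
print('mark scene',ray(e,np.array([[395,205],[452,224]])/5+[185,185],.053))
E
```

```text
ts [0.65804582 0.06783698 0.0154552 ] 0.8855176743678498 [-0.   0.5  1.1 -0.1  0.1  0.6 -0.5  1.6 -1.5 -0.6 -0.3 -1.  -0.4 -0.7]
t [0.6599145  0.06826309 0.01332511] 0.7634725519983405 [-0.1 -0.3  1.  -0.7 -0.1  0.1 -0.7  0.8]
s [0.6545281  0.06813839 0.01213669] 0.6953813823865408 [-0.9 -0.1  0.6 -0.3  0.2  0.1]
bolt [[0.57305597 0.06652334 0.042     ]]
mark top [[0.58846902 0.07014496 0.053     ]
 [0.55092217 0.06032985 0.053     ]]
mark scene [[0.58599122 0.06703119 0.053     ]
 [0.55270675 0.05886941 0.053     ]]
```

```bash
cat >> h.py <<'E'
from scipy.spatial.transform import Rotation as Ro
def Ry(yaw):
    a=np.radians(yaw);c,s=np.cos(a),np.sin(a);return np.array([[c,s,0],[s,-c,0],[0,0,-1.]])
def st():
    s=r.sense();R=s['ee_rot'];print('t',round(s['time_s'],2),'tcp',np.round(s['tcp_pos'],4),'yaw',round(np.degrees(np.arctan2(R[1,0],R[0,0])),2),'tilt',round(np.degrees(np.arccos(-R[2,2])),2),'w',round(s['gripper_width']*87,1),'F',np.round(s['wrist_force'],1),'j',np.round(s['joints'],1));return s
def go(x,y,z,yaw=None,R=None,s=None):
    s=s or r.sense();R0=s['ee_rot'];p=R0.T@(np.array([x,y,z])-s['tcp_pos']);R=Ry(yaw) if R is None else R
    w=np.degrees(Ro.from_matrix(R0.T@R).as_rotvec());print('row',np.round(p/.025,2).tolist(),np.round(w/5,2).tolist(),'rows>=',round(max(np.linalg.norm(p)/.05,np.linalg.norm(w)/8.59),1))
def fake(pos,R):return {'ee_rot':R,'tcp_pos':np.array(pos)}
E
python3 - <<'E'
from h import *
d=cap('wrist','w1.png');print(r.capture('wrist')['T_tool_cam'],d['camera_matrix'],d['k1'])
st();go(.53,.067,.22,-166)
E
```

```text
[[ 1.16810929e-03 -9.55113030e-01 -2.96239321e-01  8.19588062e-02]
 [ 9.99998076e-01  6.48883917e-04  1.85103571e-03  5.27149388e-04]
 [-1.57572340e-03 -2.96240913e-01  9.55111951e-01 -1.89431834e-01]
 [ 0.00000000e+00  0.00000000e+00  0.00000000e+00  1.00000000e+00]] [[290.82278982   0.         281.14483753]
 [  0.         290.82278982 206.46456438]
 [  0.           0.           1.        ]] 0.001244281284845447
t 1.2 tcp [ 0.2513 -0.5722  0.1963] yaw -156.29 tilt 0.0 w 86.8 F [-0.  -0.1 -0.1] j [-51.5  22.    0.5  -0.  -68.4 -14.8]
row [-20.49, 18.93, -0.95] [0.0, 0.0, 1.94] rows>= 14.0
```

Request:
play_rows --pt "-20.5 18.9 -0.95 0 0 1.94 60" --pt "-20.5 18.9 -0.95 0 0 1.94 60" --pt "-20.5 18.9 -0.95 0 0 1.94 60" --pt "-20.5 18.9 -0.95 0 0 1.94 60" --pt "-20.5 18.9 -0.95 0 0 1.94 60" --pt "-20.5 18.9 -0.95 0 0 1.94 60" --pt "-20.5 18.9 -0.95 0 0 1.94 60" --pt "-20.5 18.9 -0.95 0 0 1.94 60" --pt "-20.5 18.9 -0.95 0 0 1.94 60" --pt "-20.5 18.9 -0.95 0 0 1.94 60" --pt "-20.5 18.9 -0.95 0 0 1.94 60" --pt "-20.5 18.9 -0.95 0 0 1.94 60"

```text
time_s: 2.4
tcp_pos: [0.4915, -0.022, 0.2172]
ee_rot: [[-0.97, -0.243, 0.001], [-0.243, 0.97, 0.0], [-0.001, -0.0, -1.0]]
wrist_force: [0.3, -0.4, 0.2]
gripper_width: 0.688
```

```bash
python3 - <<'E'
from h import *
st();go(.56,.067,.2,-166)
E
```

```text
t 2.4 tcp [ 0.4915 -0.022   0.2172] yaw -165.96 tilt 0.07 w 59.8 F [ 0.3 -0.4  0.2] j [ 16.4   8.  -15.7   0.  -66.2 -92.4]
row [-3.52, 2.79, 0.69] [-0.0, 0.01, 0.01] rows>= 2.3
```

Request:
play_rows --pt "-3.5 2.8 0.7 0 0 0 40" --pt "-3.5 2.8 0.7 0 0 0 40" --pt "-3.5 2.8 0.7 0 0 0 40" --pt "-3.5 2.8 0.7 0 0 0 40" --pt "-3.5 2.8 0.7 0 0 0 40"

```text
time_s: 2.9
tcp_pos: [0.5584, 0.0645, 0.199]
ee_rot: [[-0.97, -0.242, -0.001], [-0.242, 0.97, -0.0], [0.001, -0.0, -1.0]]
wrist_force: [0.4, 0.3, -0.8]
gripper_width: 0.465
```

```bash
python3 - <<'E'
from h import *
st();d=cap('wrist','w2.png');zoom(d,0,0,560,420,1.4,'w2z.png')
E
```

```text
t 2.9 tcp [0.5584 0.0645 0.199 ] yaw -165.99 tilt 0.06 w 40.4 F [ 0.4  0.3 -0.8] j [ 23.1  15.8  -8.3   0.  -66.  -99.1]
```

View pics/w2z.png

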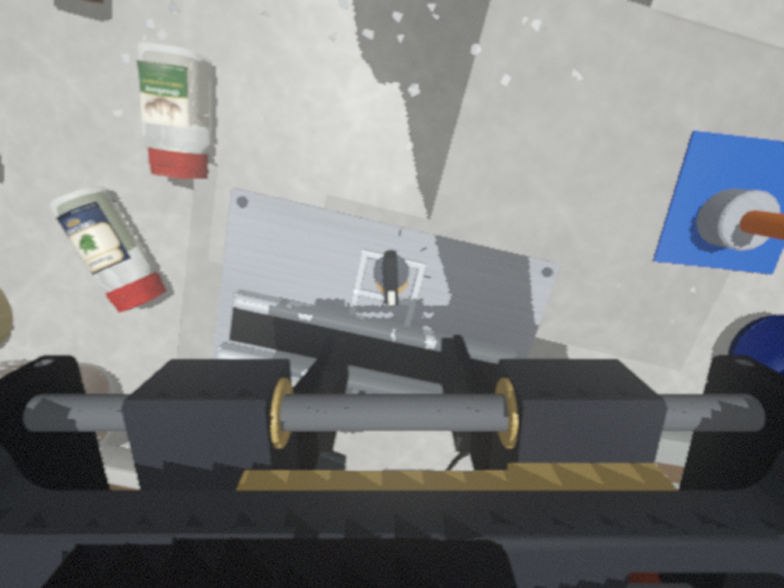

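```bash
python3 - <<'E'
from h import *
d=load('w2')
zoom(d,230,160,330,250,8,'w2b.png')
P=ray(d,np.array([[390,252],[391,300]])/1.4,.053);print(P,np.linalg.norm(P[1]-P[0]),np.degrees(np.arctan2(*(P[1]-P[0])[1::-1])))
print('plate corners near',ray(d,np.array([[234,188],[558,263]])/1.4,.005))
E
```

```text
[[0.54841141 0.05992829 0.053     ]
 [0.58945086 0.07099778 0.053     ]] 0.04250612356085616 15.095054843178003
plate corners near [[ 0.53518266 -0.0907824   0.005     ]
 [ 0.52942177  0.2222508   0.005     ]]
```

View pics/w2b.png

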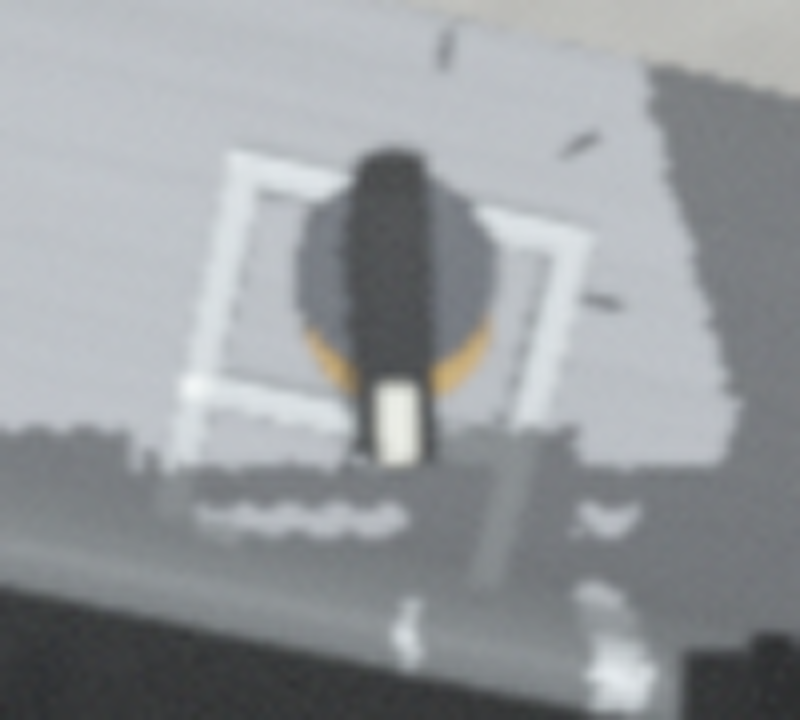

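```bash
python3 - <<'E'
from h import *
go(.570,.0662,.023,-165.5)
E
```

```text
row [-0.48, -0.03, 7.06] [-0.0, -0.0, -0.11] rows>= 3.5
```

Request:
play_rows --pt "-0.48 -0.03 1.5 0 0 -0.1 36" --pt "-0.48 -0.03 3.0 0 0 -0.1 36" --pt "-0.48 -0.03 4.5 0 0 -0.1 36" --pt "-0.48 -0.03 5.5 0 0 -0.1 36" --pt "-0.48 -0.03 6.3 0 0 -0.1 36" --pt "-0.48 -0.03 7.05 0 0 -0.1 36" --pt "-0.48 -0.03 7.05 0 0 -0.1 36" --pt "-0.48 -0.03 7.05 0 0 -0.1 5" --pt "-0.48 -0.03 7.05 0 0 -0.1 5" --pt "-0.48 -0.03 7.05 0 0 -0.1 5" --pt "-0.48 -0.03 7.05 0 0 -0.1 5" --pt "-0.48 -0.03 7.05 0 0 -0.1 5"

```text
time_s: 4.15
tcp_pos: [0.572, 0.065, 0.0243]
ee_rot: [[-0.968, -0.252, 0.002], [-0.252, 0.968, -0.003], [-0.001, -0.003, -1.0]]
wrist_force: [3.6, -9.0, 2.3]
gripper_width: 0.123
```

```bash
python3 - <<'E'
from h import *
s=st();print(s['moment']);d=cap('wrist','w3.png');zoom(d,0,0,560,420,1.4,'w3z.png')
E
```

```text
t 4.15 tcp [0.572  0.065  0.0243] yaw -165.41 tilt 0.19 w 10.7 F [ 3.6 -9.   2.3] j [ 22.7  27.5 -18.9   0.3 -43.6 -98.3]
[-2.78354857 -0.91350805  0.13312472]
```

View pics/w3z.png

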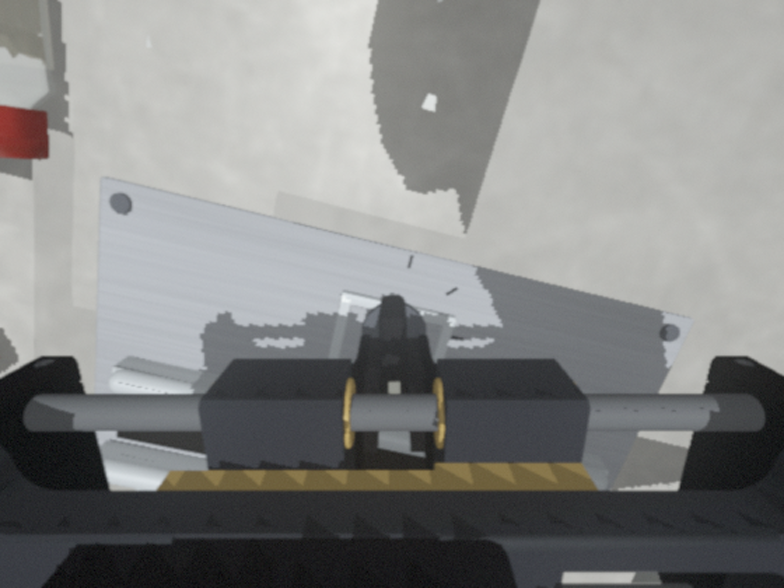

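Request:
play_rows --pt "-0.06 -0.08 0 0 0 0 5" --pt "-0.06 -0.08 0 0 0 -1.4 5" --pt "-0.06 -0.08 0 0 0 -2.8 5" --pt "-0.06 -0.08 0 0 0 -4.2 5" --pt "-0.06 -0.08 0 0 0 -5.6 5" --pt "-0.06 -0.08 0 0 0 -7.0 5" --pt "-0.06 -0.08 0 0 0 -8.4 5" --pt "-0.06 -0.08 0 0 0 -9.8 5" --pt "-0.06 -0.08 0 0 0 -11.2 5" --pt "-0.06 -0.08 0 0 0 -12.6 5" --pt "-0.06 -0.08 0 0 0 -14.0 5" --pt "-0.06 -0.08 0 0 0 -15.0 5"

```text
time_s: 5.4
tcp_pos: [0.5741, 0.0634, 0.0243]
ee_rot: [[-0.005, -1.0, 0.002], [-1.0, 0.005, -0.002], [0.002, -0.002, -1.0]]
wrist_force: [4.8, -10.0, 1.3]
gripper_width: 0.122
```

Request:
play_rows --pt "0 0 0 0 0 0 5" --pt "0 0 0 0 0 0 5"

```text
time_s: 5.6
tcp_pos: [0.5741, 0.0634, 0.0243]
ee_rot: [[-0.009, -1.0, 0.002], [-1.0, 0.009, -0.002], [0.002, -0.002, -1.0]]
wrist_force: [3.3, -9.4, 2.1]
gripper_width: 0.124
```

```bash
python3 - <<'E'
from h import *
s=st();print(s['moment']);d=cap('wrist','w4.png');zoom(d,0,0,560,420,1.4,'w4z.png')
d=cap('top','t4.png');e=cap('scene','s4.png');
zoom(d,195,165,325,245,6,'t4z.png');zoom(e,185,185,320,285,5,'s4z.png')
E
```

```text
t 5.6 tcp [0.5741 0.0634 0.0243] yaw -90.49 tilt 0.19 w 10.8 F [ 3.3 -9.4  2.1] j [ 22.5  27.6 -18.6   0.2 -43.7 -23.1]
[-2.90778529 -0.92581353 -0.1184562 ]
```

View pics/w4z.png

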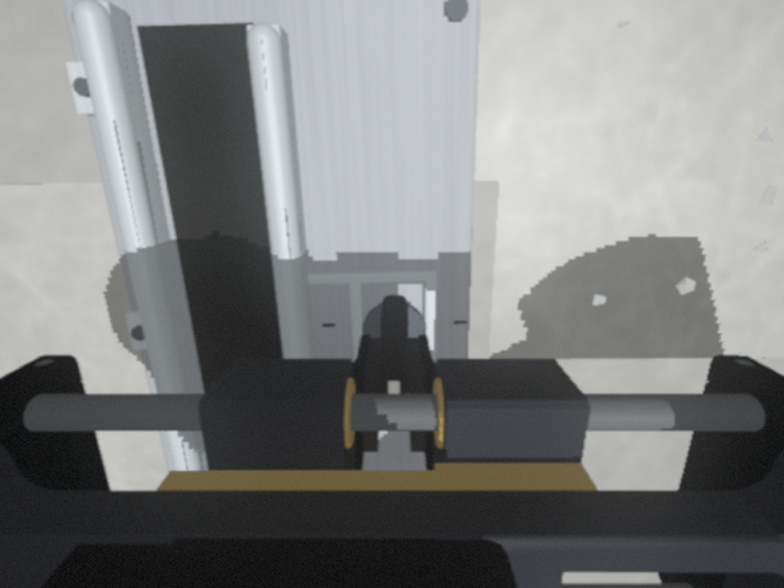

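View pics/s4z.png

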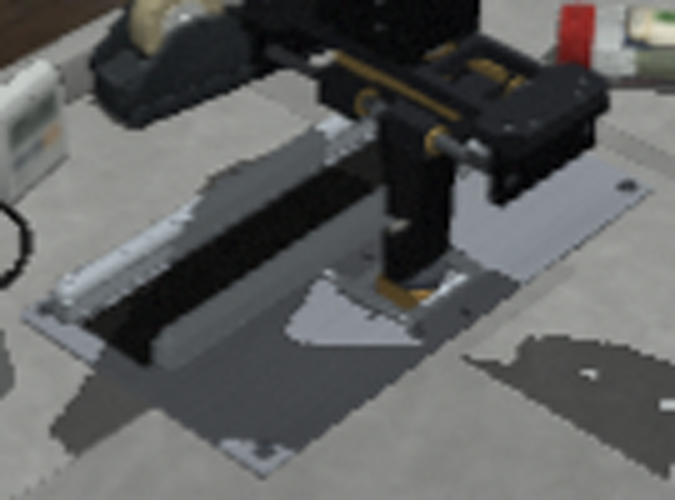

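```bash
python3 - <<'E'
from h import *
s=st();go(.657,.09,.09,-89.2)
E
```

```text
t 5.75 tcp [0.5741 0.0634 0.0243] yaw -90.49 tilt 0.19 w 11.0 F [  3.3 -10.    1.9] j [ 22.5  27.6 -18.6   0.2 -43.7 -23.1]
row [-1.09, -3.31, -2.62] [-0.03, -0.03, -0.26] rows>= 2.2
```

Request:
play_rows --pt "0 0 0 0 0 0 32" --pt "0 0 0 0 0 0 32" --pt "0 0 0 0 0 0 32" --pt "0 0 -1.3 0 0 0 32" --pt "0 0 -2.6 0 0 0 32" --pt "-0.5 -1.7 -2.6 0 0 0 32" --pt "-1.1 -3.3 -2.6 0 0 -0.26 32" --pt "-1.1 -3.3 -2.6 0 0 -0.26 32" --pt "-1.1 -3.3 -2.6 0 0 -0.26 32"

```text
time_s: 6.65
tcp_pos: [0.6551, 0.093, 0.0867]
ee_rot: [[0.014, -1.0, -0.002], [-1.0, -0.014, -0.0], [0.0, 0.002, -1.0]]
wrist_force: [-0.0, -0.2, -0.5]
gripper_width: 0.368
```

```bash
python3 - <<'E'
from h import *
st();d=cap('wrist','w5.png');zoom(d,0,0,560,420,1.4,'w5z.png')
d=cap('top','t5.png');zoom(d,195,165,325,245,6,'t5z.png')
E
```

```text
t 6.65 tcp [0.6551 0.093  0.0867] yaw -89.18 tilt 0.11 w 32.0 F [-0.  -0.2 -0.5] j [ 22.   30.6  -2.   -0.  -57.5 -21.2]
```

View pics/w5z.png

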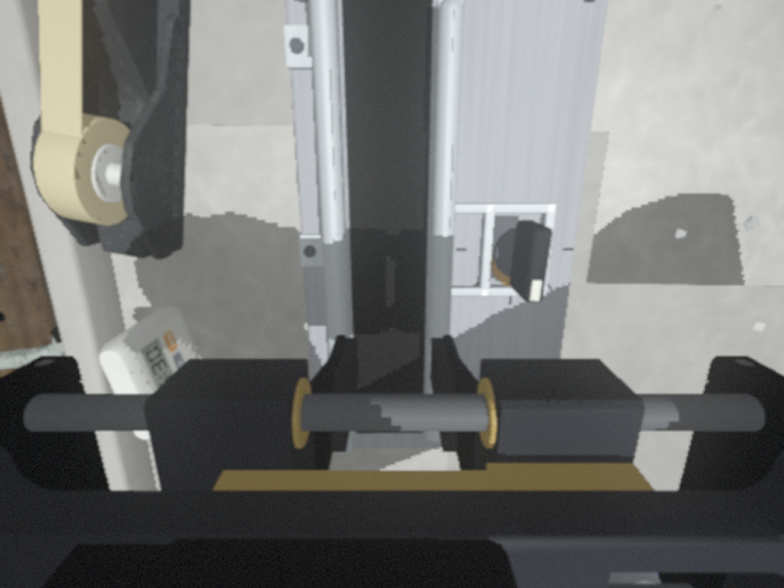

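```bash
python3 - <<'E'
from h import *
d=load('w5');zoom(d,220,80,335,175,6,'w5b.png')
for y in(100,130,150):
    print(y,d['pixels'][y,222:330].mean(1).round().astype(int).tolist())
E
```

```text
100 [197, 193, 176, 150, 154, 172, 187, 197, 203, 209, 218, 227, 233, 237, 233, 224, 217, 208, 202, 195, 183, 169, 167, 180, 180, 150, 101, 80, 77, 78, 77, 76, 77, 77, 76, 77, 75, 75, 76, 75, 75, 73, 74, 74, 74, 76, 71, 71, 73, 75, 69, 72, 74, 71, 71, 73, 72, 72, 74, 70, 74, 73, 72, 71, 73, 75, 71, 73, 73, 73, 73, 70, 74, 76, 73, 76, 73, 78, 78, 79, 76, 76, 74, 74, 94, 117, 126, 130, 138, 152, 169, 181, 192, 198, 205, 214, 223, 231, 233, 232, 226, 219, 212, 206, 199, 196, 199, 202]
130 [195, 195, 193, 177, 149, 141, 160, 179, 192, 200, 205, 213, 222, 230, 234, 235, 228, 219, 211, 204, 197, 186, 173, 165, 177, 179, 150, 102, 81, 79, 78, 78, 75, 77, 76, 75, 75, 76, 75, 74, 77, 75, 76, 74, 75, 73, 74, 71, 75, 70, 74, 73, 73, 73, 73, 71, 73, 71, 74, 73, 72, 68, 72, 72, 74, 72, 72, 73, 74, 72, 70, 71, 73, 73, 73, 75, 78, 75, 75, 75, 76, 73, 72, 80, 105, 125, 127, 134, 149, 166, 178, 191, 199, 205, 213, 223, 231, 234, 229, 212, 198, 206, 205, 199, 196, 201, 202, 201]
150 [194, 193, 195, 192, 176, 145, 139, 157, 178, 191, 200, 205, 213, 222, 230, 234, 232, 226, 217, 209, 203, 195, 179, 166, 167, 178, 170, 130, 90, 78, 74, 75, 73, 72, 74, 74, 71, 75, 72, 74, 78, 71, 70, 70, 74, 71, 68, 68, 67, 71, 70, 71, 70, 73, 70, 73, 70, 69, 70, 67, 67, 69, 67, 66, 72, 70, 67, 68, 73, 73, 67, 69, 69, 71, 67, 74, 75, 73, 73, 75, 68, 67, 73, 93, 115, 127, 133, 144, 158, 174, 185, 195, 202, 209, 218, 229, 233, 231, 225, 219, 213, 206, 205, 215, 225, 229, 228, 229]
```

View pics/w5b.png

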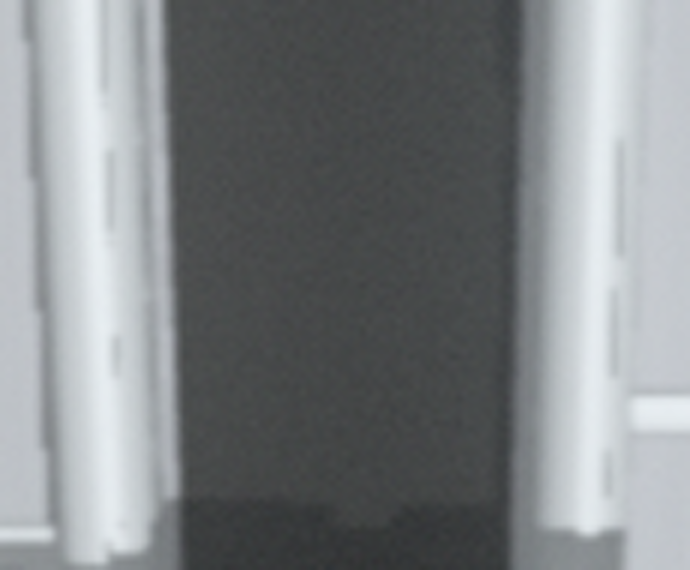

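```bash
python3 - <<'E'
from h import *
d=load('w5')
a=np.radians(.85);n=np.array([np.cos(a),np.sin(a)])
o=np.array([.657,.068])
for y,f,g in((100,243.7,305.5),(130,244.9,305.6),(150,245.6,305)):
    A=ray(d,[f,y],.005)[0,:2];B=ray(d,[g,y],.005)[0,:2];D=ray(d,[{100:247.6,130:248.6,150:249.0}[y],y],.005)[0,:2]
    print((A-o)@n,(B-o)@n,'gap',(A-B)@n,'dark edge',(D-o)@n, B)
d=load('t5');zoom(d,195,165,325,245,6,'t5z.png')
E
```

```text
0.03054864364882964 -0.023603747102146425 gap 0.05415239075097606 dark edge 0.02713359308191855 [ 0.63443038 -0.00187729]
0.030427809019101696 -0.02434907198703169 gap 0.05477688100613339 dark edge 0.02709116117509845 [0.63330752 0.02356413]
0.030434715336157974 -0.024256627321197287 gap 0.054691342657355264 dark edge 0.027306399798319236 [0.6331354  0.04139637]
```

View pics/t5z.png

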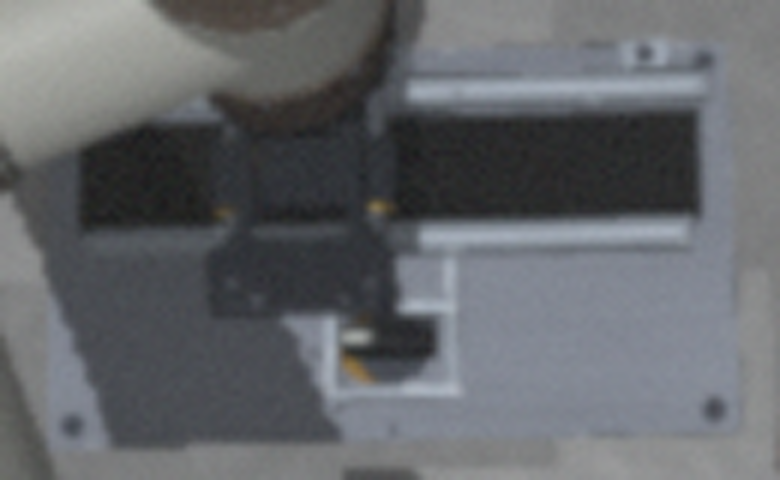

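```bash
python3 - <<'E'
from h import *
s=st();go(.385,.355,.19,0.9)
E
```

```text
t 6.75 tcp [0.6543 0.0924 0.0874] yaw -89.18 tilt 0.1 w 32.0 F [-0.6 -0.8 -0.7] j [ 22.   30.5  -2.1  -0.  -57.5 -21.2]
row [-10.66, 10.63, -4.09] [0.02, 0.01, -18.02] rows>= 10.5
```

Request:
play_rows --pt "0 0 -2 0 0 0 50" --pt "-10.6 10.6 -4 0 0 -18 50" --pt "-10.6 10.6 -4 0 0 -18 50" --pt "-10.6 10.6 -4 0 0 -18 50" --pt "-10.6 10.6 -4 0 0 -18 50" --pt "-10.6 10.6 -4 0 0 -18 50" --pt "-10.6 10.6 -4 0 0 -18 50" --pt "-10.6 10.6 -4 0 0 -18 50" --pt "-10.6 10.6 -4 0 0 -18 50" --pt "-10.6 10.6 -4 0 0 -18 50" --pt "-10.6 10.6 -4 0 0 -18 50" --pt "-10.6 10.6 -4 0 0 -18 50"

```text
time_s: 7.95
tcp_pos: [0.3855, 0.3529, 0.1882]
ee_rot: [[1.0, 0.019, -0.0], [0.019, -1.0, 0.0], [-0.0, -0.0, -1.0]]
wrist_force: [-0.2, 0.1, -0.5]
gripper_width: 0.576
```

Request:
play_rows --pt "0 0 0 0 0 0 50" --pt "0 0 0 0 0 0 50"

```text
time_s: 8.15
tcp_pos: [0.3863, 0.353, 0.1881]
ee_rot: [[1.0, 0.012, -0.0], [0.012, -1.0, 0.0], [-0.0, -0.0, -1.0]]
wrist_force: [0.7, -0.3, 0.9]
gripper_width: 0.576
```

```bash
python3 - <<'E'
from h import *
s=st();d=cap('wrist','w6.png');zoom(d,0,0,560,420,1.4,'w6z.png')
for n in('gauge_mid','gauge_mat'):print(n,[(np.round(o['centre'],3),round(o['score'],2)) for o in r.spot_in('wrist',n)])
m=r.cut_out('wrist','gauge_mid')
if m:
  M=m[0]['region'];ys,xs=np.where(M);print(xs.min(),xs.max(),ys.min(),ys.max(),m[0]['score'])
E
```

```text
t 8.15 tcp [0.3863 0.353  0.1881] yaw 0.72 tilt 0.01 w 50.1 F [ 0.7 -0.3  0.9] j [ 60.2  12.5 -14.5  -0.  -63.   30.5]
gauge_mid [(array([0.45 , 0.351, 0.038]), 0.92)]
gauge_mat [(array([0.44 , 0.367, 0.003]), 0.68)]
511 559 0 41 0.7
```

View pics/w6z.png

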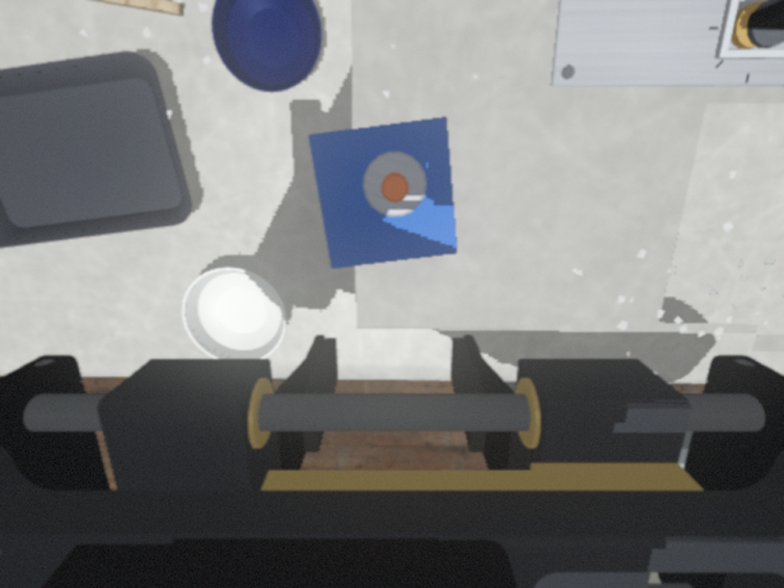

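```bash
python3 - <<'E'
from h import *
d=load('w6')
print(ray(d,np.array([395.,187])/1.4,.084),ray(d,np.array([395.,184])/1.4,.036))
C=ray(d,np.array([[310,134],[445,118],[457,252],[331,268]])/1.4,.004);print(C,C.mean(0))
go(.448,.352,.12,0.9);go(.448,.352,.046,0.9)
E
```

```text
[[0.45114356 0.35360586 0.084     ]] [[0.45073679 0.35349998 0.036     ]]
[[0.48972725 0.42702415 0.004     ]
 [0.50401752 0.3117477  0.004     ]
 [0.38830427 0.29457224 0.004     ]
 [0.37123261 0.41282534 0.004     ]] [0.43832041 0.36154236 0.004     ]
row [2.45, 0.09, 2.72] [-0.0, -0.0, -0.03] rows>= 1.8
row [2.45, 0.09, 5.68] [-0.0, -0.0, -0.03] rows>= 3.1
```

Request:
play_rows --pt "2.58 0.03 0 0 0 0 50" --pt "2.58 0.03 1.5 0 0 0 50" --pt "2.58 0.03 2.7 0 0 0 50" --pt "2.58 0.03 3.7 0 0 0 50" --pt "2.58 0.03 4.7 0 0 0 50" --pt "2.58 0.03 5.65 0 0 0 50" --pt "2.58 0.03 5.65 0 0 0 50" --pt "2.58 0.03 5.65 0 0 0 12" --pt "2.58 0.03 5.65 0 0 0 12" --pt "2.58 0.03 5.65 0 0 0 12" --pt "2.58 0.03 5.65 0 0 0 12" --pt "2.58 0.03 5.65 0 0 0 12"

```text
time_s: 9.55
tcp_pos: [0.4514, 0.3539, 0.0474]
ee_rot: [[1.0, 0.014, 0.001], [0.014, -1.0, 0.001], [0.001, -0.001, -1.0]]
wrist_force: [-0.9, -1.8, 1.5]
gripper_width: 0.213
```

```bash
python3 - <<'E'
from h import *
s=st();d=cap('wrist','w7.png')
a=np.radians(.85);o=np.array([.6597,.0665])
P=lambda x,y:o+[np.cos(a)*x-np.sin(a)*y,np.sin(a)*x+np.cos(a)*y]
for y in(.112,0,-.112):print(P(0,y))
p=P(0,.112);go(s['tcp_pos'][0],s['tcp_pos'][1],.12,.85);go(*p,.12,.85)
E
```

```text
t 9.55 tcp [0.4514 0.3539 0.0474] yaw 0.81 tilt 0.05 w 18.5 F [-0.9 -1.8  1.5] j [ 54.3  25.6 -17.8   0.  -46.5  36.5]
[0.65803851 0.17848768]
[0.6597 0.0665]
[ 0.66136149 -0.04548768]
row [0.0, -0.01, -2.9] [-0.0, -0.01, -0.01] rows>= 1.5
row [8.16, 7.13, -2.9] [-0.0, -0.01, -0.01] rows>= 5.6
```

View pics/w7.png

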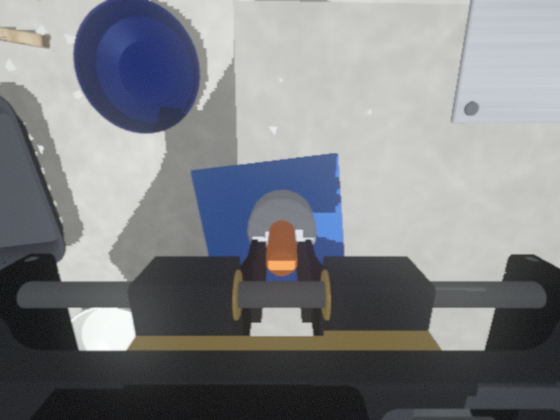

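Request:
play_rows --pt "0 0 -1.5 0 0 0 12" --pt "0 0 -3 0 0 0 12" --pt "2 1.8 -3 0 0 0 12" --pt "4 3.5 -3 0 0 0 12" --pt "6 5.2 -3 0 0 0 12" --pt "8 7.1 -3 0 0 0 12" --pt "8.16 7.13 -3 0 0 0 12" --pt "8.16 7.13 -3 0 0 0 12" --pt "8.16 7.13 -3 0 0 0 12"

```text
time_s: 10.5
tcp_pos: [0.6591, 0.1755, 0.1198]
ee_rot: [[1.0, 0.009, -0.002], [0.009, -1.0, -0.001], [-0.002, 0.001, -1.0]]
wrist_force: [-0.0, 0.4, -2.6]
gripper_width: 0.21
```

```bash
python3 - <<'E'
from h import *
s=st();d=cap('wrist','w8.png');zoom(d,0,0,560,420,1.4,'w8z.png')
d=cap('top','t8.png');d=cap('scene','s8.png');zoom(d,150,140,320,290,4,'s8z.png')
E
```

```text
t 10.5 tcp [0.6591 0.1755 0.1198] yaw 0.53 tilt 0.11 w 18.3 F [-0.   0.4 -2.6] j [ 28.5  30.8   3.5  -0.  -62.8  62.1]
```

View pics/w8z.png

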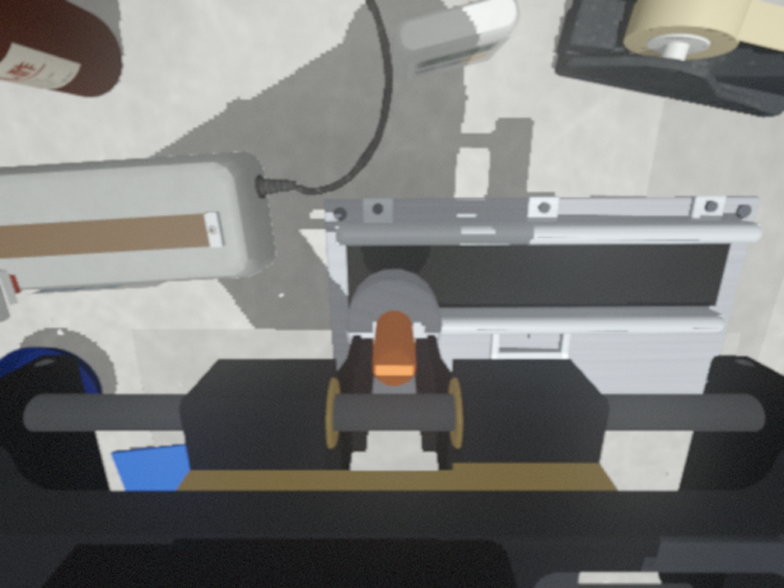

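View pics/s8z.png

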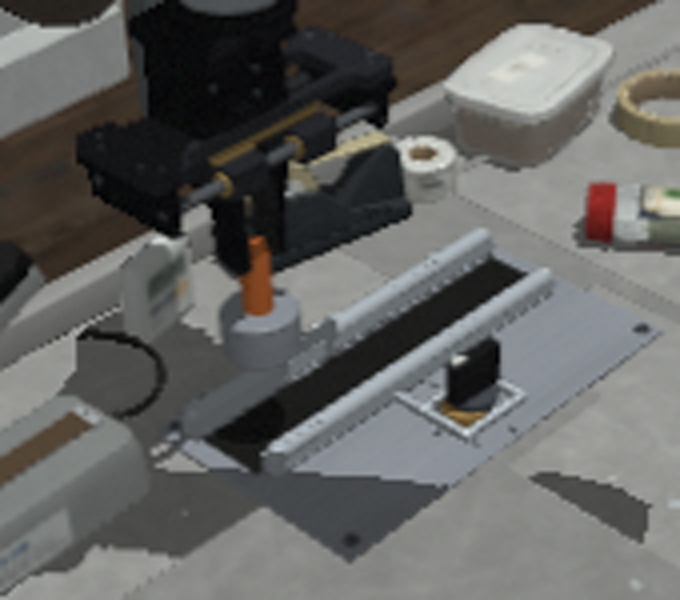

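```bash
python3 - <<'E'
from h import *
d=load('w8');zoom(d,235,140,400,250,5,'w8b.png')
print('rim',ray(d,np.array([395.,268])/1.4,.1084),'L',ray(d,np.array([[349.,310],[441,310]])/1.4,.1084))
E
```

```text
rim [[0.68931978 0.17566543 0.1084    ]] L [[0.66630849 0.19956793 0.1084    ]
 [0.66681453 0.15124599 0.1084    ]]
```

View pics/w8b.png

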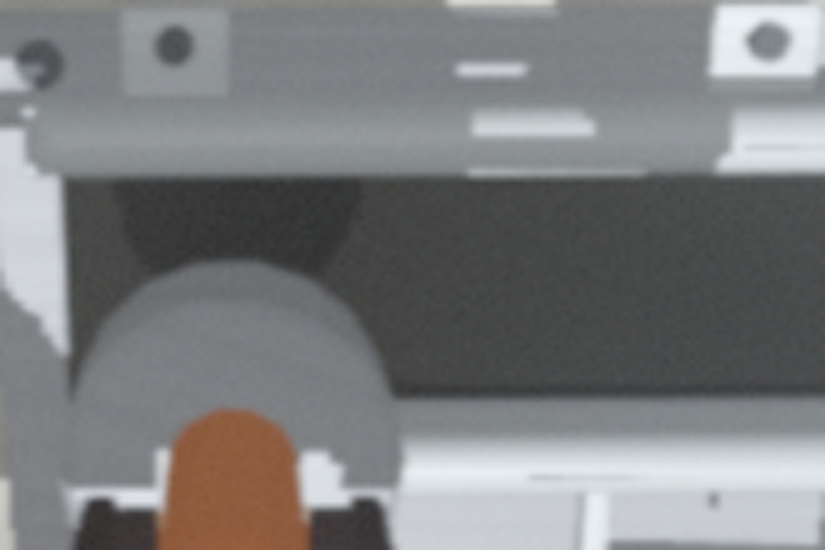

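```bash
python3 - <<'E'
from h import *
d=load('w8')
print('rim top',ray(d,[281.4,199.6],.1084))
print('outer arc at z .0804 r26',ray(d,[281.4,140+259/5],.0804))
print('guide foot',ray(d,[[330,219],[390,219.2]],.005))
print('end strip L y',ray(d,[[248,180]],.005))
E
```

```text
rim top [[0.68326076 0.17612988 0.1084    ]]
outer arc at z .0804 r26 [[0.68174804 0.17609844 0.0804    ]]
guide foot [[0.63147842 0.12151385 0.005     ]
 [0.63194226 0.05483924 0.005     ]]
end strip L y [[0.67471379 0.21157852 0.005     ]]
```

Request:
play_rows --pt "0.06 0 0 0 0 0 12" --pt "0.06 0 1.0 0 0 0 12" --pt "0.06 0 1.6 0 0 0 12" --pt "0.06 0 2.0 0 0 0 12" --pt "0.06 0 2.2 0 0 0 12" --pt "0.06 0 2.4 0 0 0 12" --pt "0.06 0 2.5 0 0 0 12" --pt "0.06 0 2.5 0 0 0 12"

```text
time_s: 11.45
tcp_pos: [0.6593, 0.1785, 0.0593]
ee_rot: [[1.0, 0.014, 0.0], [0.014, -1.0, 0.0], [0.0, -0.0, -1.0]]
wrist_force: [-0.3, 0.0, -2.3]
gripper_width: 0.208
```

```bash
python3 - <<'E'
from h import *
s=st();d=cap('wrist','w9.png');zoom(d,215,120,380,250,5,'w9b.png')
E
```

```text
t 11.45 tcp [0.6593 0.1785 0.0593] yaw 0.82 tilt 0.02 w 18.1 F [-0.3  0.  -2.3] j [ 28.7  33.9  -0.3   0.  -55.8  62.1]
```

View pics/w9b.png

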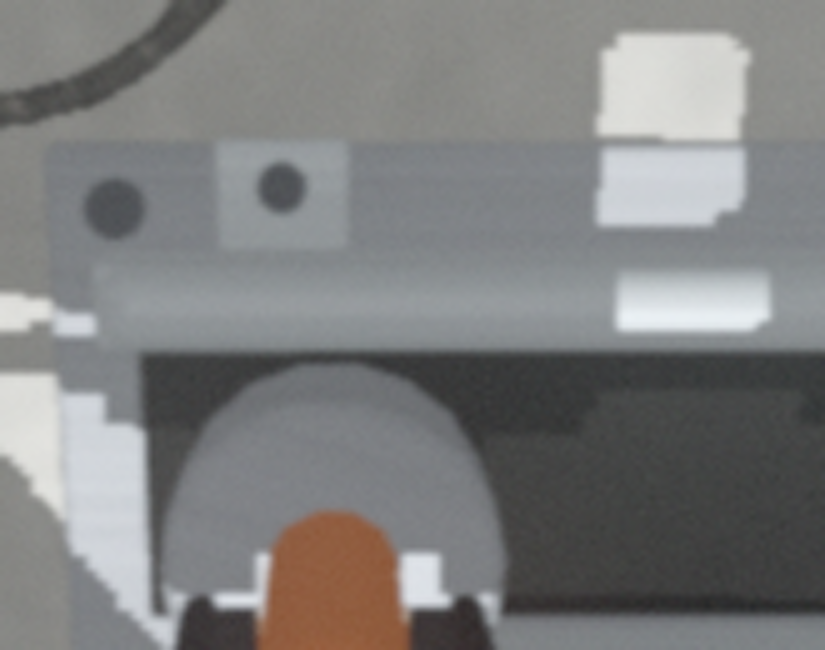

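```bash
python3 - <<'E'
from h import *
d=load('w9')
print('rim top',ray(d,[282,200.4],.0479)-[.026,0,0],'side',ray(d,[282,120+363/5],.020)-[.026,0,0])
print('guide foot',ray(d,[[320,242.4],[370,242.4]],.005))
print('edge L',ray(d,[243,210],.005))
E
```

```text
rim top [[0.65687388 0.17890887 0.0479    ]] side [[0.65537675 0.17883852 0.02      ]]
guide foot [[0.63105844 0.14328602 0.005     ]
 [0.631789   0.09765458 0.005     ]]
edge L [[0.66108476 0.21287101 0.005     ]]
```

Request:
play_rows --pt "0.05 0 0.1 0 0 0 12" --pt "0.05 0 0.2 0 0 0 12" --pt "0.05 0 0.3 0 0 0 12" --pt "0.05 0 0.38 0 0 0 12" --pt "0.05 0 0.42 0 0 0 12" --pt "0.05 0 0.44 0 0 0 12" --pt "0.05 0 0.44 0 0 0 12"

```text
time_s: 12.2
tcp_pos: [0.6609, 0.1785, 0.0492]
ee_rot: [[1.0, 0.014, 0.001], [0.014, -1.0, 0.0], [0.001, -0.0, -1.0]]
wrist_force: [-2.2, -0.5, 3.0]
gripper_width: 0.209
```

```bash
python3 - <<'E'
from h import *
s=st();d=cap('wrist','w10.png');zoom(d,215,120,380,250,5,'w10b.png')
E
```

```text
t 12.2 tcp [0.6609 0.1785 0.0492] yaw 0.83 tilt 0.07 w 18.2 F [-2.2 -0.5  3. ] j [ 28.6  34.6  -0.7   0.  -54.6  62.2]
```

View pics/w10b.png

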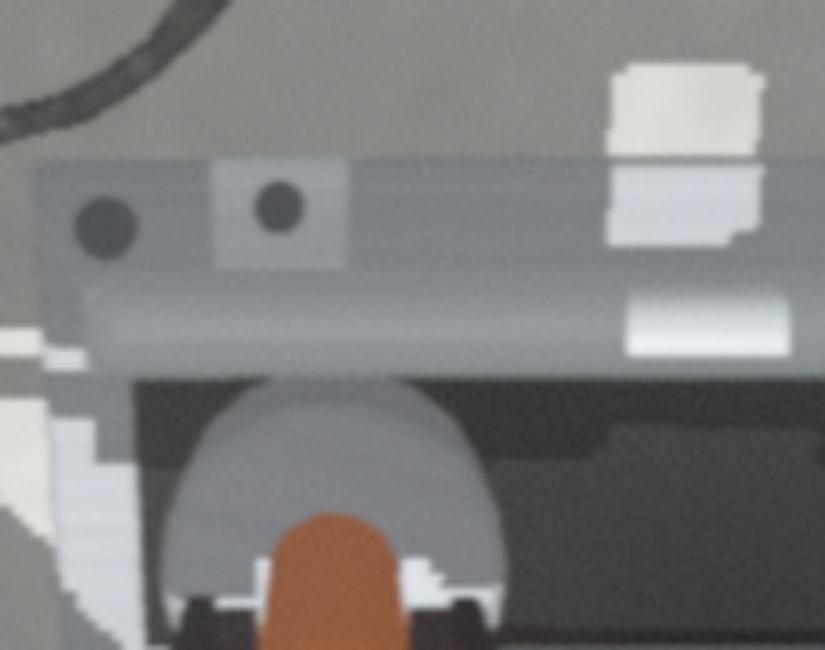

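Request:
play_rows --pt "0 0.3 -0.03 0 0 0 12" --pt "0 0.7 -0.03 0 0 0 12" --pt "0 1.1 -0.03 0 0 0 12" --pt "0 1.5 -0.03 0 0 0 12" --pt "0 1.9 -0.03 0 0 0 12" --pt "0 1.9 -0.03 0 0 0 12"

```text
time_s: 12.85
tcp_pos: [0.6606, 0.1285, 0.0487]
ee_rot: [[1.0, 0.012, -0.002], [0.012, -1.0, -0.001], [-0.002, 0.001, -1.0]]
wrist_force: [-1.2, -0.7, 2.2]
gripper_width: 0.212
```

Request:
play_rows --pt "0 0.4 0 0 0 0 12" --pt "0 0.8 0 0 0 0 12" --pt "0 1.2 0 0 0 0 12" --pt "0 1.6 0 0 0 0 12" --pt "0 2.0 0 0 0 0 12" --pt "0 2.4 0 0 0 0 12" --pt "0 2.4 0 0 0 0 12"

```text
time_s: 13.55
tcp_pos: [0.6613, 0.0687, 0.0486]
ee_rot: [[1.0, 0.012, -0.002], [0.012, -1.0, -0.001], [-0.002, 0.001, -1.0]]
wrist_force: [-1.6, -1.0, 3.0]
gripper_width: 0.207
```

Request:
play_rows --pt "0 0.4 0 0 0 0 12" --pt "0 0.8 0 0 0 0 12" --pt "0 1.2 0 0 0 0 12" --pt "0 1.6 0 0 0 0 12" --pt "0 2.0 0 0 0 0 12" --pt "0 2.4 0 0 0 0 12" --pt "0 2.4 0 0 0 0 12"

```text
time_s: 14.25
tcp_pos: [0.662, 0.0086, 0.0486]
ee_rot: [[1.0, 0.013, -0.002], [0.013, -1.0, -0.002], [-0.002, 0.002, -1.0]]
wrist_force: [-0.2, -1.6, 2.6]
gripper_width: 0.208
```

Request:
play_rows --pt "0.02 0.4 0 0 0 0 12" --pt "0.02 0.8 0 0 0 0 12" --pt "0.02 1.2 0 0 0 0 12" --pt "0.02 1.6 0 0 0 0 12" --pt "0.02 1.9 0 0 0 0 12" --pt "0.02 1.9 0 0 0 0 12" --pt "0.02 1.9 0 0 0 0 12" --pt "0.02 1.9 0 0 0 0 12"

```text
time_s: 15.05
tcp_pos: [0.6635, -0.0374, 0.0486]
ee_rot: [[1.0, 0.014, -0.001], [0.014, -1.0, -0.001], [-0.001, 0.001, -1.0]]
wrist_force: [-2.4, -3.1, 2.7]
gripper_width: 0.214
```

```bash
python3 - <<'E'
from h import *
s=st();d=cap('wrist','w11.png');d=cap('top','t11.png');e=cap('scene','s11.png')
zoom(e,160,120,340,260,4,'s11z.png')
E
```

```text
t 15.05 tcp [ 0.6635 -0.0374  0.0486] yaw 0.81 tilt 0.11 w 18.6 F [-2.4 -3.1  2.7] j [ 10.7  33.   -3.8   0.1 -53.2  80. ]
```

View pics/s11z.png

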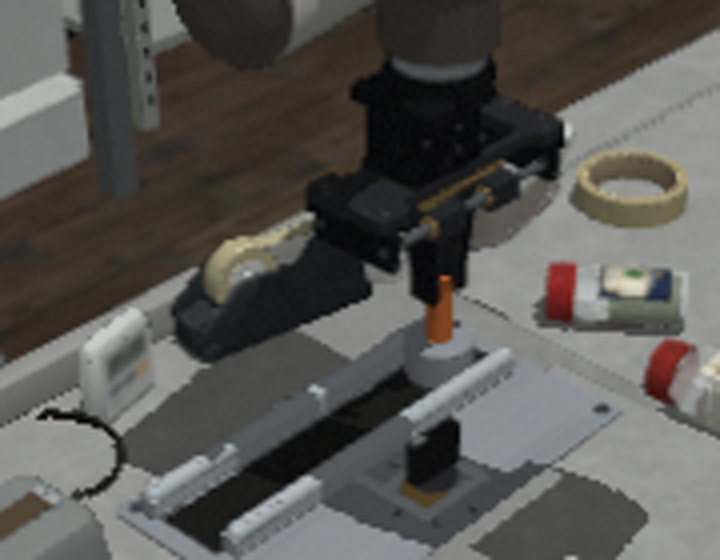

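View pics/w11.png

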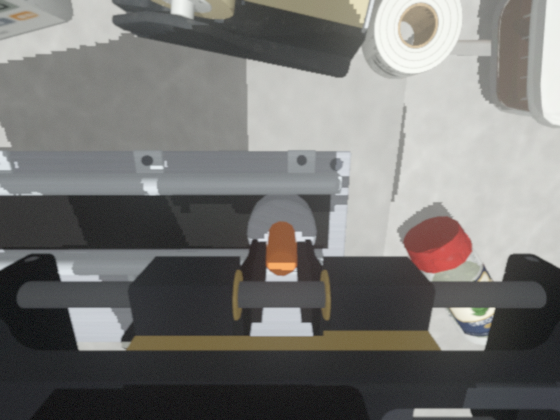

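```bash
python3 - <<'E'
from h import *
s=st();go(.446,.357,.13,.85);go(.446,.357,.0483,.85)
E
```

```text
t 15.2 tcp [ 0.6637 -0.037   0.0487] yaw 0.81 tilt 0.06 w 18.2 F [-1.9 -2.4  2.7] j [ 10.7  33.   -3.8   0.  -53.2  80. ]
row [-8.49, -15.88, -3.26] [0.01, 0.01, -0.01] rows>= 9.1
row [-8.48, -15.88, 0.01] [0.01, 0.01, -0.01] rows>= 9.0
```

Request:
play_rows --pt "0 0 -1.0 0 0 0 12" --pt "0 0 -2.4 0 0 0 12" --pt "0 0 -3.6 0 0 0 12" --pt "-0.9 -1.6 -3.6 0 0 0 12" --pt "-1.8 -3.3 -3.6 0 0 0 12" --pt "-2.7 -5.0 -3.6 0 0 0 12" --pt "-3.6 -6.8 -3.6 0 0 0 12" --pt "-4.5 -8.5 -3.6 0 0 0 12" --pt "-5.4 -10.2 -3.6 0 0 0 12" --pt "-6.4 -12.0 -3.6 0 0 0 12" --pt "-7.5 -14.0 -3.6 0 0 0 12" --pt "-8.5 -15.9 -3.6 0 0 0 12"

```text
time_s: 16.4
tcp_pos: [0.4494, 0.349, 0.1375]
ee_rot: [[1.0, 0.014, -0.002], [0.014, -1.0, -0.0], [-0.002, 0.0, -1.0]]
wrist_force: [0.3, 1.0, -2.2]
gripper_width: 0.207
```

Request:
play_rows --pt "0 0 0 0 0 0 12" --pt "0 0 0 0 0 0 12"

```text
time_s: 16.6
tcp_pos: [0.4501, 0.3487, 0.1375]
ee_rot: [[1.0, 0.017, -0.002], [0.017, -1.0, -0.001], [-0.002, 0.001, -1.0]]
wrist_force: [0.1, -1.2, -2.6]
gripper_width: 0.21
```

```bash
python3 - <<'E'
from h import *
s=st();go(.446,.357,.0483,.85)
E
```

```text
t 16.6 tcp [0.4501 0.3487 0.1375] yaw 0.98 tilt 0.11 w 18.3 F [ 0.1 -1.2 -2.6] j [ 54.   19.5 -12.3  -0.1 -58.2  37. ]
row [-0.15, -0.34, 3.57] [0.01, 0.02, 0.03] rows>= 1.8
```

Request:
play_rows --pt "-0.15 -0.3 1.2 0 0 0 12" --pt "-0.15 -0.3 2.2 0 0 0 12" --pt "-0.15 -0.3 2.9 0 0 0 12" --pt "-0.15 -0.3 3.2 0 0 0 12" --pt "-0.15 -0.3 3.4 0 0 0 12" --pt "-0.15 -0.3 3.5 0 0 0 12" --pt "-0.15 -0.3 3.58 0 0 0 12" --pt "-0.15 -0.3 3.6 0 0 0 12" --pt "-0.15 -0.3 3.6 0 0 0 12"

```text
time_s: 17.5
tcp_pos: [0.4482, 0.3549, 0.0494]
ee_rot: [[1.0, 0.014, 0.001], [0.014, -1.0, 0.001], [0.001, -0.001, -1.0]]
wrist_force: [0.2, 0.1, -2.3]
gripper_width: 0.213
```

Request:
play_rows --pt "0 0 0.04 0 0 0 12" --pt "0 0 0.08 0 0 0 12" --pt "0 0 0.08 0 0 0 12"

```text
time_s: 17.8
tcp_pos: [0.4485, 0.3554, 0.0484]
ee_rot: [[1.0, 0.015, 0.002], [0.015, -1.0, 0.001], [0.002, -0.001, -1.0]]
wrist_force: [-1.4, -0.5, 3.9]
gripper_width: 0.21
```

Touching. Release, wait, then lift.

Request:
play_rows --pt "0 0 0 0 0 0 50" --pt "0 0 0 0 0 0 50" --pt "0 0 0 0 0 0 50" --pt "0 0 0 0 0 0 50" --pt "0 0 -1 0 0 0 50" --pt "0 0 -2.5 0 0 0 50" --pt "0 0 -4 0 0 0 50" --pt "0 0 -5 0 0 0 50" --pt "-1.5 0 -5 0 0 0 50" --pt "-2.4 0 -5 0 0 0 50" --pt "-2.4 0 -5 0 0 0 50" --pt "-2.4 0 -5 0 0 0 50"

```text
time_s: 19.0
tcp_pos: [0.388, 0.354, 0.1721]
ee_rot: [[1.0, 0.015, 0.001], [0.015, -1.0, 0.0], [0.001, -0.0, -1.0]]
wrist_force: [-0.2, -0.3, -0.0]
gripper_width: 0.576
```

```bash
python3 - <<'E'
from h import *
s=st();d=cap('wrist','w12.png')
d=cap('top','t12.png');zoom(d,320,170,430,330,4,'t12z.png')
E
```

```text
t 19.0 tcp [0.388  0.354  0.1721] yaw 0.86 tilt 0.04 w 50.1 F [-0.2 -0.3 -0. ] j [ 60.1  13.5 -15.6   0.  -60.9  30.7]
```

View pics/w12.png

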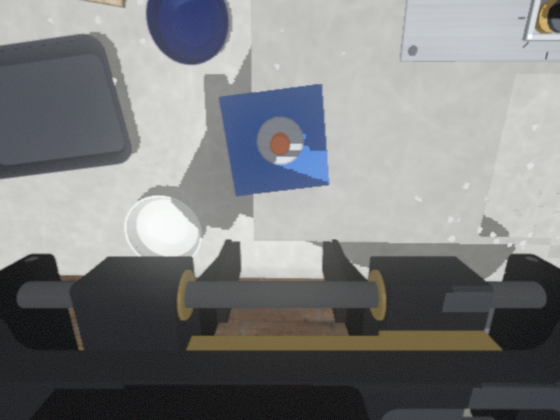

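View pics/t12.png

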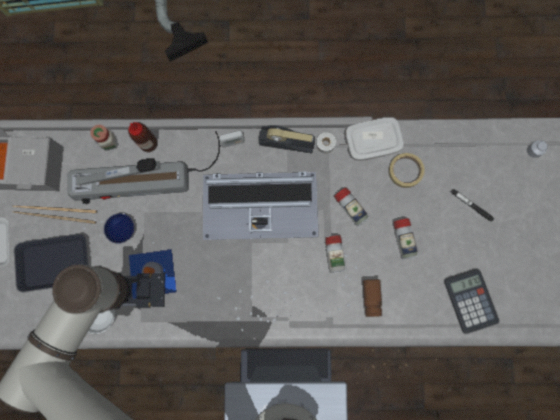

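```bash
python3 - <<'E'
from h import *
s=st();go(.44,-.22,.22,0)
E
```

```text
t 19.1 tcp [0.3885 0.354  0.1717] yaw 0.79 tilt 0.02 w 49.8 F [-0.1 -0.6 -0.1] j [ 60.   13.5 -15.6   0.  -60.9  30.7]
row [1.74, 22.99, -1.93] [0.0, -0.0, 0.16] rows>= 11.6
```

Request:
play_rows --pt "1.7 23 -1.9 0 0 0.16 80" --pt "1.7 23 -1.9 0 0 0.16 80" --pt "1.7 23 -1.9 0 0 0.16 80" --pt "1.7 23 -1.9 0 0 0.16 80" --pt "1.7 23 -1.9 0 0 0.16 80" --pt "1.7 23 -1.9 0 0 0.16 80" --pt "1.7 23 -1.9 0 0 0.16 80" --pt "1.7 23 -1.9 0 0 0.16 80" --pt "1.7 23 -1.9 0 0 0.16 80" --pt "1.7 23 -1.9 0 0 0.16 80" --pt "1.7 23 -1.9 0 0 0.16 80" --pt "1.7 23 -1.9 0 0 0.16 80"

```text
time_s: 20.3
tcp_pos: [0.4389, -0.2244, 0.2193]
ee_rot: [[1.0, -0.004, -0.0], [-0.004, -1.0, -0.001], [-0.0, 0.001, -1.0]]
wrist_force: [-0.5, 1.1, -0.4]
gripper_width: 0.921
```

Request:
play_rows --pt "0 1 0 0 0 0 80" --pt "0 1 0 0 0 0 80" --pt "0 1 0 0 0 0 80"

```text
time_s: 20.6
tcp_pos: [0.4384, -0.2463, 0.2187]
ee_rot: [[1.0, -0.002, -0.001], [-0.002, -1.0, 0.0], [-0.001, -0.0, -1.0]]
wrist_force: [-0.3, -0.2, -0.7]
gripper_width: 0.919
```

```bash
python3 - <<'E'
from h import *
s=st();d=cap('wrist','w13.png');zoom(d,0,0,560,420,1.4,'w13z.png')
for n in('jar_1_mid','jar_2_mid'):
  print(n,[(np.round(o['centre'],3),round(o['score'],2)) for o in r.spot_in('wrist',n)])
  for k,m in enumerate(r.cut_out('wrist',n)):
    M=m['region'].astype(np.uint8);c=max(cv2.findContours(M,0,1)[0],key=cv2.contourArea);print(round(m['score'],2),np.round(cv2.boxPoints(cv2.minAreaRect(c)),1).tolist())
E
```

```text
t 20.6 tcp [ 0.4384 -0.2463  0.2187] yaw -0.12 tilt 0.07 w 79.9 F [-0.3 -0.2 -0.7] j [-10.8   9.2 -14.1  -0.  -66.8 100.7]
jar_1_mid [(array([ 0.53 , -0.325,  0.046]), 0.85)]
0.6 [[322.6000061035156, 65.19999694824219], [362.29998779296875, 60.0], [374.70001220703125, 153.0], [335.0, 158.3000030517578]]
0.58 [[184.1999969482422, 1.399999976158142], [216.3000030517578, -22.5], [277.6000061035156, 60.20000076293945], [245.39999389648438, 84.0999984741211]]
jar_2_mid [(array([ 0.38 , -0.236,  0.046]), 0.74), (array([ 0.486, -0.144,  0.042]), 0.67)]
0.84 [[170.3000030517578, 106.30000305175781], [210.89999389648438, 99.0], [225.39999389648438, 180.10000610351562], [184.6999969482422, 187.3000030517578]]
0.81 [[253.5, 192.0], [287.70001220703125, 190.10000610351562], [291.79998779296875, 264.20001220703125], [257.6000061035156, 266.1000061035156]]
```

View pics/w13z.png

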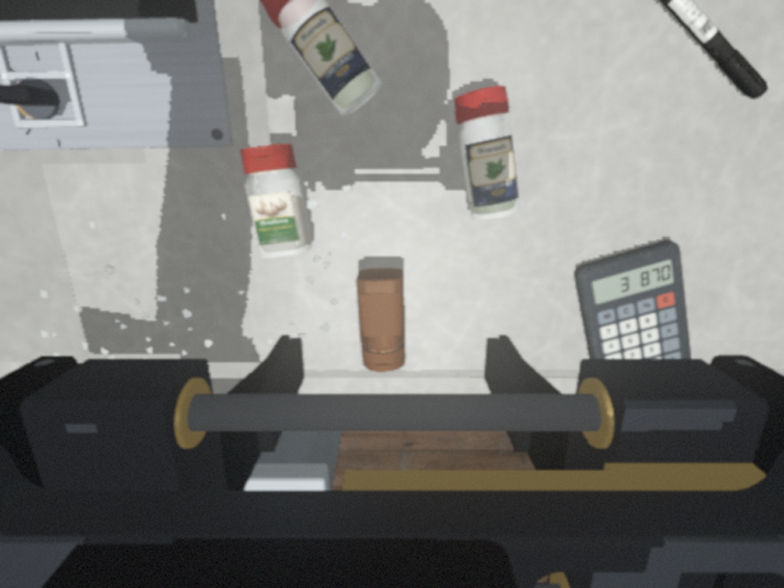

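```bash
cat >> h.py <<'E'
from scipy.optimize import minimize
def cylmask(d,p,rad,L,sc=2):
    c,s=np.cos(p[2]),np.sin(p[2]);a=np.array([c,s,0]);n=np.array([-s,c,0]);t=np.linspace(0,2*np.pi,40)
    pts=np.array([np.array([p[0],p[1],rad])+e*L/2*a+rad*(np.cos(q)*n+np.sin(q)*np.array([0,0,1])) for e in(-1,1) for q in t])
    h=cv2.convexHull((proj(d,pts)*sc*16).astype(np.int32));m=np.zeros((420*sc,560*sc),np.uint8);cv2.fillConvexPoly(m,h,1,shift=4);return m
def fitjar(d,M,rad,L,p0):
    M=cv2.resize(M.astype(np.uint8),None,fx=2,fy=2,interpolation=0)
    f=lambda p:-(lambda a:(a&M).sum()/(a|M).sum())(cylmask(d,p,rad,L))
    best=minimize(f,p0,method='Nelder-Mead',options=dict(initial_simplex=np.array([p0]+[np.array(p0)+v for v in ([.01,0,0],[0,.01,0],[0,0,.15])]),xatol=1e-4,fatol=1e-4))
    return best.x,-best.fun
E
python3 - <<'E'
from h import *
s=r.sense();d=cap('wrist','w14.png')
for n,rad,L,k0 in(('jar_1_mid',.0225,.108,[.525,-.325]),('jar_2_mid',.0235,.097,[.48,-.14])):
  for m in r.cut_out('wrist',n):
    ys,xs=np.where(m['region']);c=ray(d,[xs.mean(),ys.mean()],.025)[0,:2]
    p,i=fitjar(d,m['region'],rad,L,[*c,0.0 if c[0]<.55 else .6]);print(n,np.round(p,4),np.degrees(p[2]),round(i,3))
go(.52,-.22,.22,0)
E
```

```text
jar_1_mid [ 0.5242 -0.3303  0.2028] 11.61878455233089 0.955
jar_2_mid [ 0.4848 -0.1376  0.1089] 6.241679946928371 0.937
jar_2_mid [ 0.3677 -0.2338  0.0465] 2.6628608605933053 0.94
row [3.25, -0.99, -0.01] [0.0, -0.0, 0.02] rows>= 1.7
```

Request:
play_rows --pt "3.2 -1 0 0 0 0 80" --pt "3.2 -1 0 0 0 0 80" --pt "3.2 -1 0 0 0 0 80" --pt "3.2 -1 0 0 0 0 80"

```text
time_s: 21.4
tcp_pos: [0.5186, -0.2199, 0.2188]
ee_rot: [[1.0, 0.001, -0.001], [0.001, -1.0, 0.0], [-0.001, -0.0, -1.0]]
wrist_force: [0.3, -0.2, 0.7]
gripper_width: 0.919
```

```bash
python3 - <<'E'
from h import *
s=st();d=cap('wrist','w15.png')
for n,rad,L,k0 in(('jar_1_mid',.0225,.108,[.525,-.325]),('jar_2_mid',.0235,.097,[.48,-.14])):
  for m in r.cut_out('wrist',n):
    ys,xs=np.where(m['region']);c=ray(d,[xs.mean(),ys.mean()],.025)[0,:2]
    p,i=fitjar(d,m['region'],rad,L,[*c,0.0 if c[0]<.55 else .6]);print(n,np.round(p,4),np.degrees(p[2]),round(i,3))
E
```

```text
t 21.4 tcp [ 0.5186 -0.2199  0.2188] yaw 0.08 tilt 0.08 w 79.9 F [ 0.3 -0.2  0.7] j [ -6.5  15.2  -6.2  -0.  -68.6  96.6]
jar_1_mid [ 0.5238 -0.3307  0.2017] 11.555705359389023 0.933
jar_1_mid [0.6104 0.0579 1.5524] 88.94509056817479 0.368
jar_2_mid [ 0.3685 -0.2336  0.0236] 1.3519285087619999 0.604
jar_2_mid [ 0.4846 -0.1378  0.1096] 6.280992967258639 0.932
```

View pics/w15.png

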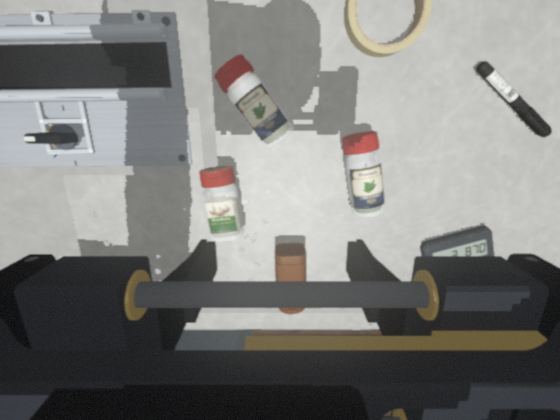

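```bash
python3 - <<'E'
from h import *
d=load('w15');zoom(d,205,45,305,155,5,'w15b.png')
M=np.zeros((420,560),np.uint8);cv2.fillConvexPoly(M,np.array([[215,71],[220,63],[236,55],[246,57],[289,124],[287,131],[272,141],[264,142]]),1)
p,i=fitjar(d,M,.0225,.108,[.61,-.185,.6]);print(p,np.degrees(p[2]),i)
m=cylmask(d,p,.0225,.108,1);c=cv2.findContours(m,0,1)[0];im=np.ascontiguousarray(d['pixels'][:,:,::-1]);cv2.drawContours(im,c,-1,(0,255,255),1)
cv2.imwrite('pics/w15c.png',cv2.resize(im[45:155,205:305],None,fx=5,fy=5))
E
```

```text
[ 0.61619545 -0.18616394  0.59297659] 33.97505578575722 0.8512110726643599
```

View pics/w15c.png

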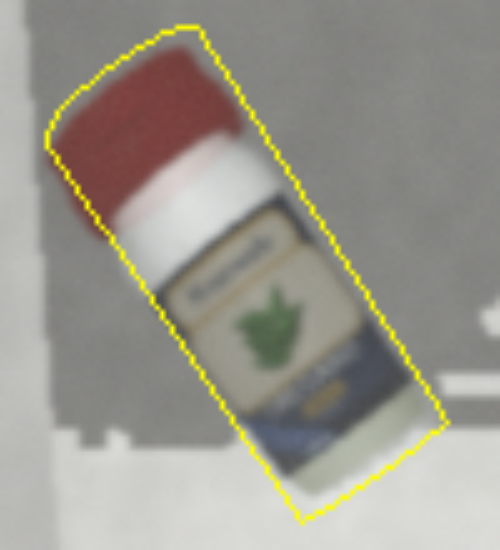

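```bash
cat >> h.py <<'E'
Z=np.array([0,0,1.])
def pickpose(cx,cy,yawdeg,rad,off,phi,dz=.004):
    a=np.array([np.cos(np.radians(yawdeg)),np.sin(np.radians(yawdeg)),0]);f=np.radians(phi)
    t=-np.cos(f)*Z-np.sin(f)*a;x=np.cos(f)*a-np.sin(f)*Z;R=np.c_[x,np.cross(t,x),t]
    return np.array([cx,cy,rad+dz])+off*a+.0187*t,R
E
python3 - <<'E'
from h import *
s=st();p,R=pickpose(.6165,-.185,34.5,.0225,.015,30);print(p)
go(*(p-.11*R[:,2]),R=R);go(*p,R=R,s=fake(p-.11*R[:,2],R))
E
```

```text
t 21.55 tcp [ 0.5177 -0.2206  0.2196] yaw -0.01 tilt 0.01 w 80.0 F [-1.  -0.  -0.4] j [ -6.6  15.1  -6.3  -0.  -68.6  96.6]
[ 0.62115631 -0.1817998   0.01030532]
row [5.95, -2.8, 4.56] [-1.81, -5.81, -6.74] rows>= 5.3
row [0.0, 0.0, 4.4] [0.0, 0.0, 0.0] rows>= 2.2
```

Request:
play_rows --pt "3 -1.4 1.5 -0.9 -2.9 -3.4 80" --pt "5.95 -2.8 4.5 -1.81 -5.81 -6.74 80" --pt "5.95 -2.8 4.5 -1.81 -5.81 -6.74 80" --pt "5.95 -2.8 4.5 -1.81 -5.81 -6.74 80" --pt "5.95 -2.8 4.5 -1.81 -5.81 -6.74 80" --pt "5.95 -2.8 4.5 -1.81 -5.81 -6.74 80" --pt "5.95 -2.8 4.5 -1.81 -5.81 -6.74 80" --pt "5.95 -2.8 4.5 -1.81 -5.81 -6.74 80"

```text
time_s: 22.35
tcp_pos: [0.6673, -0.1515, 0.1098]
ee_rot: [[0.718, 0.565, -0.407], [0.489, -0.825, -0.282], [-0.496, 0.003, -0.869]]
wrist_force: [0.3, -0.7, 0.0]
gripper_width: 0.918
```

```bash
python3 - <<'E'
from h import *
s=st();print(s['ee_rot'],s['joints'])
p,R=pickpose(.6165,-.185,34.5,.0225,.015,30)
go(*(p-.11*R[:,2]),R=R);go(*p,R=R);cap('wrist','w16.png');e=cap('scene','s16.png');zoom(e,230,80,430,260,4,'s16z.png')
E
```

```text
t 22.35 tcp [ 0.6673 -0.1515  0.1098] yaw 34.27 tilt 29.71 w 79.9 F [ 0.3 -0.7  0. ] j [  7.   44.9  17.4  13.3 -89.4 114. ]
[[ 0.71783445  0.56452221 -0.40746579]
 [ 0.48904348 -0.82541179 -0.28201394]
 [-0.4955302   0.00317083 -0.86858492]] [  7.03000692  44.88502303  17.40867332  13.29938048 -89.35018331
 113.95483585]
row [0.08, -0.05, 0.15] [0.02, -0.06, -0.04] rows>= 0.1
row [0.05, -0.06, 4.55] [0.02, -0.06, -0.04] rows>= 2.3
```

View pics/w16.png

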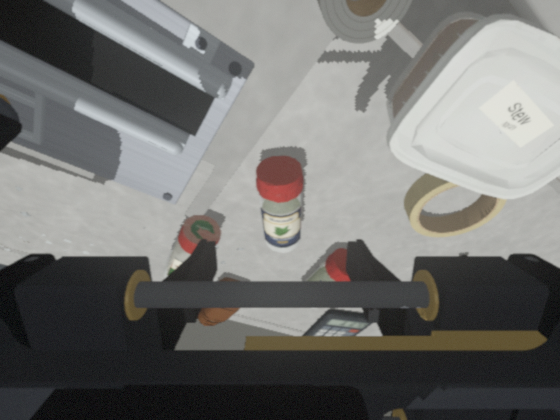

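View pics/s16z.png

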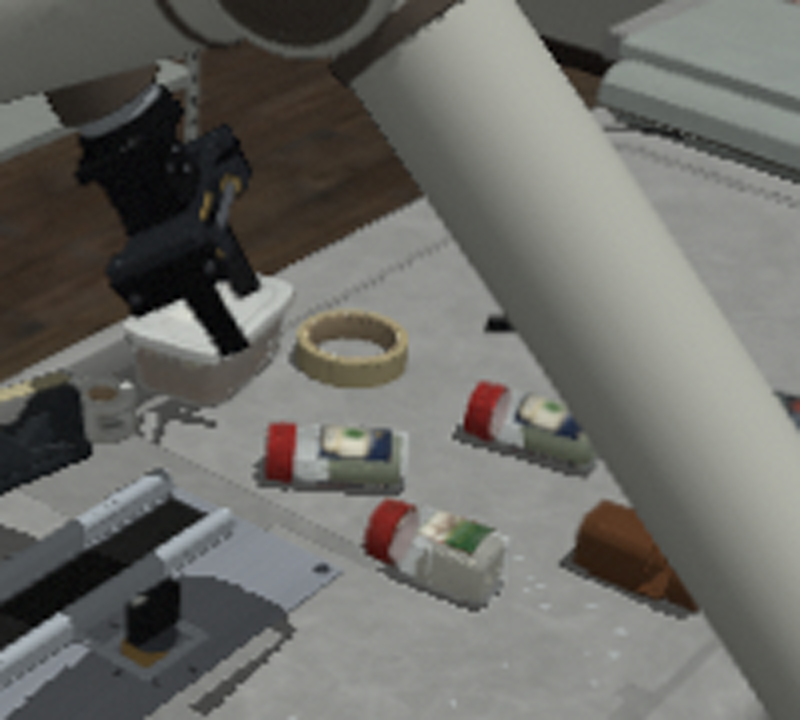

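```bash
cat > kin.py <<'E'
import numpy as np
from scipy.spatial.transform import Rotation as Ro
from scipy.optimize import least_squares
def rot(ax,d):return Ro.from_euler(ax,d,degrees=True).as_matrix()
def fk(j,k,s4=-1):
    a1,h,lat,L2,L3,e3,L6=k
    R=rot('z',j[0]);sh=R@np.array([a1,lat,h])
    A=R@rot('y',j[1]);  # j2=0: upper arm vertical
    el=sh+A@np.array([0,0,L2])
    B=R@rot('y',j[1]-j[2]);w=el+B@np.array([L3,0,e3])
    C=B@rot('x',s4*j[3])@rot('y',-j[4])
    T=C@rot('x',-j[5]);p=w+C@np.array([L6,0,0])
    # tool z = X; tool x at j6=0
    M=np.array([[0,0,1.],[1,0,0],[0,1,0]]).T  # placeholder columns
    X,Y,Zc=T[:,0],T[:,1],T[:,2]
    return p,np.c_[-Y,-Zc,X] if False else np.c_[Y*0+ (-Y),np.cross(X,-Y),X]
D=[([-51.475,22.042,.453,0,-68.411,-14.817],[.2513,-.5722,.1963]),
([16.4,8,-15.7,0,-66.2,-92.4],[.4915,-.022,.2172]),([23.1,15.8,-8.3,0,-66,-99.1],[.5584,.0645,.199]),
([22.7,27.5,-18.9,.3,-43.6,-98.3],[.572,.065,.0243]),([22,30.6,-2,0,-57.5,-21.2],[.6551,.093,.0867]),
([60.2,12.5,-14.5,0,-63,30.5],[.3863,.353,.1881]),([54.3,25.6,-17.8,0,-46.5,36.5],[.4514,.3539,.0474]),
([28.5,30.8,3.5,0,-62.8,62.1],[.6591,.1755,.1198]),([28.6,34.6,-.7,0,-54.6,62.2],[.6609,.1785,.0492]),
([10.7,33,-3.8,.1,-53.2,80],[.6635,-.0374,.0486]),([-10.8,9.2,-14.1,0,-66.8,100.7],[.4384,-.2463,.2187]),
([-6.5,15.2,-6.2,0,-68.6,96.6],[.5186,-.2199,.2188]),
([7.03000692,44.88502303,17.40867332,13.29938048,-89.35018331,113.95483585],[.6673,-.1515,.1098])]
def fit(s4):
    f=lambda k:np.concatenate([fk(j,k,s4)[0]-p for j,p in D])
    return least_squares(f,[0,.2,-.16,.4,.35,.05,.25])
K=None
if __name__=='__main__':
    np.set_printoptions(precision=4,suppress=True)
    for s4 in(1,-1):
        q=fit(s4);print(s4,q.x,np.abs(q.fun).max(),q.fun[-3:]);p,R=fk(D[-1][0],q.x,s4);print(R)
E
python3 kin.py
```

```text
1 [ 0.0079 -0.0436 -0.1674  0.4489  0.4058  0.0917  0.1061] 0.09290052886949654 [ 0.0256  0.0929 -0.0333]
[[ 0.804   0.3723 -0.4638]
 [ 0.4949 -0.8513  0.1746]
 [-0.3298 -0.3699 -0.8686]]
-1 [-0.0019  0.1388 -0.1599  0.5475  0.4238  0.0149  0.3043] 0.02970751111687496 [-0.0102  0.0009 -0.0297]
[[ 0.7178  0.5645 -0.4075]
 [ 0.489  -0.8254 -0.282 ]
 [-0.4955  0.0032 -0.8686]]
```

```bash
sed -i 's/a1,h,lat,L2,L3,e3,L6=k/a1,h,lat,L2,L3,e3,L6,u,v=k/; s/np.array(\[0,0,L2\])/np.array([u,0,L2])/; s/np.array(\[L6,0,0\])/np.array([L6,0,v])/; s/.35,.05,.25\]/.35,.05,.25,0,0]/' kin.py; python3 kin.py; python3 - <<'E'
import sys;sys.path.insert(0,'.')
from kin import *
q=fit(-1);print(np.round(q.fun.reshape(-1,3)*1000,1))
E
```

```text
1 [ 0.0901 -0.0457 -0.1674  0.4631  0.3801  0.0757  0.1057  0.0329 -0.0882] 0.09384345033110132 [ 0.0323  0.0938 -0.0109]
[[ 0.804   0.3723 -0.4638]
 [ 0.4949 -0.8513  0.1746]
 [-0.3298 -0.3699 -0.8686]]
-1 [ 0.0798  0.1396 -0.1597  0.5644  0.4195  0.0005  0.3126  0.0007 -0.0785] 0.0007117936146429082 [-0.0001  0.0002  0.    ]
[[ 0.7178  0.5645 -0.4075]
 [ 0.489  -0.8254 -0.282 ]
 [-0.4955  0.0032 -0.8686]]
[[-0.1  0.2 -0.3]
 [ 0.   0.1  0.3]
 [-0.7 -0.3  0.2]
 [-0.4 -0.6 -0.5]
 [ 0.2 -0.5  0.3]
 [-0.2 -0.2 -0.3]
 [ 0.1  0.7  0.3]
 [ 0.   0.6 -0.2]
 [-0.1 -0.2 -0.2]
 [ 0.4 -0.2  0.5]
 [ 0.3 -0.  -0. ]
 [ 0.5 -0.   0. ]
 [-0.1  0.2  0. ]]
```

```bash
cat >> kin.py <<'E'
LO=np.array([-179.83,-69.29,-61.27,-181.25,-171.15,-177.46]);HI=np.array([179.83,118.12,80.66,117.63,-9.14,177.46])
KK=fit(-1).x
def ik(p,R,j0):
    def f(j):
        q,S=fk(j,KK);return np.r_[(q-p)*10,Ro.from_matrix(S.T@R).as_rotvec()*3]
    q=least_squares(f,np.clip(j0,LO+.5,HI-.5),bounds=(LO,HI));return q.x,np.linalg.norm(q.fun)
def placepose(x,y,hpinch,dirdeg,phi):
    a=np.array([np.cos(np.radians(dirdeg)),np.sin(np.radians(dirdeg)),0]);f=np.radians(phi);Z=np.array([0,0,1.])
    t=np.cos(f)*a-np.sin(f)*Z;X=np.cos(f)*Z+np.sin(f)*a;R=np.c_[X,np.cross(t,X),t]
    return np.array([x,y,hpinch])+.0187*t,R
E
python3 - <<'E'
import sys;sys.path.insert(0,'.')
from kin import *
np.set_printoptions(precision=1,suppress=True)
rng=np.random.default_rng(0)
for ly in(.15,.065,-.02):
  for dd in(90.85,60,120,150,180,-90,-120,-150):
    best=[]
    for phi in(30,):
      p,R=placepose(.66,ly,.075,dd,phi)
      for t in range(30):
        j,e=ik(p,R,np.array([10,40,10,*[rng.uniform(l,h) for l,h in((-180,117),(-160,-20),(-170,170))]]))
        if e<1e-3 and not any(np.abs(j-b).max()<2 for b in best):best.append(j)
      print(ly,dd,phi,[b.round() for b in best])
E
```

```text
0.15 90.85 30 [array([   2.,   47.,  -13.,  -74.,  -64., -124.])]
0.15 60 30 [array([   6.,   40.,  -41., -121.,  -55.,  -99.])]
0.15 120 30 [array([   6.,   54.,    9.,  -53.,  -84., -130.])]
0.15 150 30 [array([  13.,   61.,   26.,  -37., -103., -125.])]
0.15 180 30 [array([  20.,   66.,   35.,  -19., -116., -109.])]
0.15 -90 30 [array([ 43.,  53.,   4.,  39., -91., -61.])]
0.15 -120 30 [array([  35.,   61.,   22.,   23., -108.,  -70.])]
0.15 -150 30 [array([  27.,   65.,   33.,    3., -118.,  -87.])]
0.065 90.85 30 [array([  -5.,   48.,   -9.,  -68.,  -68., -126.])]
0.065 60 30 [array([  -4.,   41.,  -36., -108.,  -55., -104.])]
0.065 120 30 [array([   0.,   55.,   11.,  -49.,  -88., -128.])]
0.065 150 30 [array([   7.,   62.,   26.,  -33., -106., -121.])]
0.065 180 30 [array([  15.,   65.,   32.,  -14., -116., -104.])]
0.065 -90 30 [array([ 39.,  50.,  -3.,  43., -85., -62.])]
0.065 -120 30 [array([  30.,   58.,   16.,   26., -103.,  -68.])]
0.065 -150 30 [array([  22.,   63.,   28.,    7., -115.,  -83.])]
-0.02 90.85 30 [array([ -11.,   49.,   -4.,  -62.,  -73., -127.])]
-0.02 60 30 [array([ -13.,   42.,  -30.,  -96.,  -56., -111.])]
-0.02 120 30 [array([  -6.,   57.,   15.,  -45.,  -92., -127.])]
-0.02 150 30 [array([   2.,   62.,   27.,  -29., -109., -117.])]
-0.02 180 30 [array([   9.,   64.,   31.,   -9., -116.,  -99.])]
-0.02 -90 30 [array([ 34.,  48.,  -9.,  47., -81., -63.])]
-0.02 -120 30 [array([ 25.,  56.,  11.,  30., -99., -66.])]
-0.02 -150 30 [array([  17.,   62.,   25.,   12., -112.,  -79.])]
```

```bash
cat >> kin.py <<'E'
from scipy.spatial.transform import Slerp
F=np.diag([-1.,-1,1])
def path(p0,R0,p1,R1,j,n=12):
    S=Slerp([0,1],Ro.from_matrix([R0,R1]));o=[]
    for u in np.linspace(0,1,n+1):
        j2,e=ik(p0+(p1-p0)*u,S(u).as_matrix(),j);o.append((j2,e,np.abs(j2-j).max()));j=j2
    return o
E
python3 - <<'E'
import sys;sys.path.insert(0,'.')
from kin import *
from h import pickpose
np.set_printoptions(precision=0,suppress=True)
jh=np.array([7,45,17,13,-89,-66.])
for nm,a,rad,lane in(('j3',(.6165,-.185,34.5),.0225,.085),('j2',(.4848,-.1377,6.3),.0235,0),('j1',(.524,-.3305,11.6),.0225,-.085)):
    p,R=pickpose(*a,rad,.015,30);R=R@F
    j,e=ik(p,R,jh);print(nm,'pick',j,e)
    pl=p+[0,0,.14];jl,e=ik(pl,R,j);print('lift',jl,e)
    q,Q=placepose(.66-.0148*lane,.0665+lane,.2,90.85,30);Q=Q@F
    for x in path(pl,R,q,Q,jl,8):print('  ',x[0],round(x[1],4),round(x[2]))
    q2=q-[0,0,.125];print('place',*ik(q2,Q,x[0]))
E
```

```text
j3 pick [  5.  47.   5.  15. -76. -68.] 9.98963020861012e-10
lift [  5.  39.  12.  14. -89. -64.] 2.0640706752208088e-15
   [  5.  39.  12.  14. -89. -64.] 0.0 0
   [  6.  35.  10.   7. -84. -56.] 0.0 8
   [  6.  32.   8.  -1. -78. -47.] 0.0 9
   [  5.  29.   6. -10. -73. -37.] 0.0 11
   [  4.  28.   3. -20. -68. -24.] 0.0 12
   [  2.  28.   0. -32. -65. -10.] 0.0 14
   [  2.  30.  -3. -45. -64.   6.] 0.0 16
   [  2.  32.  -6. -57. -65.  23.] 0.0 17
   [  3.  36.  -8. -68. -69.  39.] 0.0 16
place [  2.  47. -13. -75. -64.  56.] 2.077077321075784e-15
j2 pick [  4.  40. -11.   1. -68. -88.] 1.6657794663918234e-09
lift [  4.  30.  -6.   1. -84. -88.] 5.847566121369253e-10
   [  4.  30.  -6.   1. -84. -88.] 0.0 0
   [  4.  27.  -5.  -3. -79. -76.] 0.0 12
   [  3.  25.  -6.  -9. -74. -63.] 0.0 13
   [  2.  23.  -6. -16. -69. -48.] 0.0 15
   [ -0.  24.  -6. -26. -66. -32.] 0.0 17
   [ -2.  25.  -7. -36. -64. -13.] 0.0 18
   [ -4.  28.  -7. -47. -65.   6.] 0.0 19
   [ -5.  33.  -7. -56. -68.  24.] 0.0 18
   [ -4.  38.  -4. -64. -74.  40.] 0.0 16
place [ -5.  48.  -9. -68. -68.  54.] 1.9979609096414438e-10
j1 pick [-11.  46.   3.  11. -75. -73.] 3.7478745673914466e-13
lift [-11.  38.  10.  11. -90. -70.] 2.982041344455463e-15
   [-11.  38.  10.  11. -90. -70.] 0.0 0
   [-10.  34.   8.   4. -84. -60.] 0.0 10
   [-11.  32.   6.  -3. -80. -48.] 0.0 12
   [-11.  30.   5. -12. -76. -35.] 0.0 13
   [-12.  30.   3. -22. -73. -21.] 0.0 14
   [-13.  31.   2. -32. -72.  -6.] 0.0 15
   [-13.  33.   1. -42. -73.  10.] 0.0 16
   [-12.  36.   0. -52. -75.  25.] 0.0 15
   [-11.  40.   1. -60. -79.  40.] 0.0 14
place [-11.  50.  -4. -62. -73.  53.] 3.0278757017674165e-11
```

Request:
play_rows --pt "0 0 0 0 0 1.7 80" --pt "0 0 0 0 0 3.4 80" --pt "0 0 0 0 0 5.1 80" --pt "0 0 0 0 0 6.8 80" --pt "0 0 0 0 0 8.5 80" --pt "0 0 0 0 0 10.2 80" --pt "0 0 0 0 0 11.9 80" --pt "0 0 0 0 0 13.6 80" --pt "0 0 0 0 0 15.3 80" --pt "0 0 0 0 0 17 80" --pt "0 0 0 0 0 18.7 80" --pt "0 0 0 0 0 20.4 80"

```text
time_s: 23.65
tcp_pos: [0.667, -0.1516, 0.1098]
ee_rot: [[0.398, -0.822, -0.408], [-0.911, -0.301, -0.282], [0.109, 0.484, -0.868]]
wrist_force: [-0.6, 0.4, 0.2]
gripper_width: 0.92
```

Request:
play_rows --pt "0 0 0 0 0 1.7 80" --pt "0 0 0 0 0 3.4 80" --pt "0 0 0 0 0 5.1 80" --pt "0 0 0 0 0 6.8 80" --pt "0 0 0 0 0 8.5 80" --pt "0 0 0 0 0 10.2 80" --pt "0 0 0 0 0 11.9 80" --pt "0 0 0 0 0 13.6 80" --pt "0 0 0 0 0 15.3 80" --pt "0 0 0 0 0 15.6 80" --pt "0 0 0 0 0 15.6 80"

```text
time_s: 24.75
tcp_pos: [0.6672, -0.1513, 0.1088]
ee_rot: [[-0.715, -0.567, -0.409], [-0.492, 0.824, -0.282], [0.497, -0.001, -0.868]]
wrist_force: [0.3, -0.8, 0.5]
gripper_width: 0.921
```

```bash
python3 - <<'E'
from h import *
from kin import F
s=st()
p,R=pickpose(.6165,-.185,34.5,.0225,.015,30);R=R@F
go(*p,R=R);cap('wrist','w17.png')
E
```

```text
t 24.75 tcp [ 0.6672 -0.1513  0.1088] yaw -145.48 tilt 29.81 w 80.2 F [ 0.3 -0.8  0.5] j [  7.1  45.   17.4  13.3 -89.4 -65.9]
row [-0.04, 0.04, 4.52] [-0.01, 0.04, 0.0] rows>= 2.3
```

View pics/w17.png

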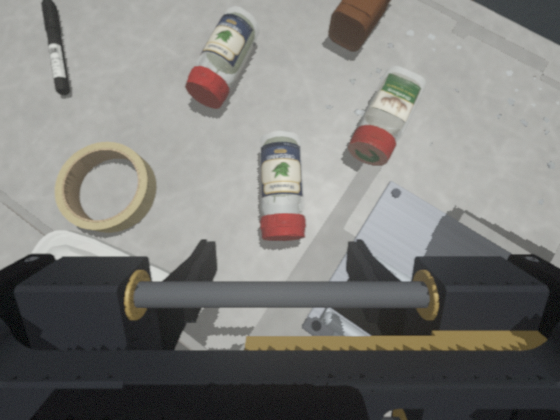

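Request:
play_rows --pt "0 0 1.2 0 0 0 80" --pt "0 0 2.4 0 0 0 80" --pt "0 0 3.4 0 0 0 80" --pt "0 0 4.1 0 0 0 80" --pt "0 0 4.5 0 0 0 80" --pt "0 0 4.5 0 0 0 80" --pt "0 0 4.5 0 0 0 35" --pt "0 0 4.5 0 0 0 35" --pt "0 0 4.5 0 0 0 35" --pt "0 0 4.5 0 0 0 35" --pt "0 0 4.5 0 0 0 35" --pt "0 0 4.5 0 0 0 35"

```text
time_s: 26.0
tcp_pos: [0.6211, -0.1823, 0.0095]
ee_rot: [[-0.714, -0.567, -0.411], [-0.491, 0.824, -0.283], [0.5, -0.001, -0.866]]
wrist_force: [0.0, 0.6, -0.8]
gripper_width: 0.464
```

```bash
python3 - <<'E'
from h import *
s=st();cap('wrist','w18.png')
E
```

```text
t 26.0 tcp [ 0.6211 -0.1823  0.0095] yaw -145.49 tilt 29.97 w 40.3 F [ 0.   0.6 -0.8] j [  5.1  46.2   3.9  14.8 -74.8 -67.9]
```

View pics/w18.png

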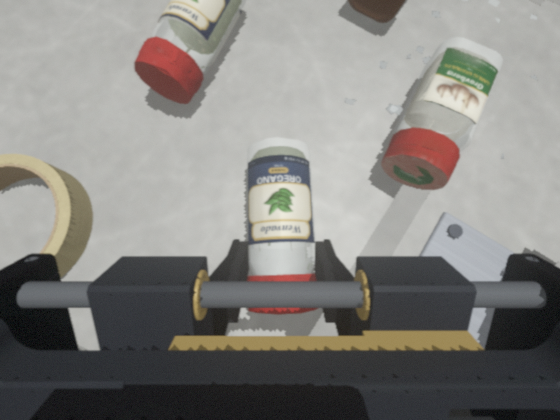

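Request:
play_rows --pt "0.6 0 -1.0 0 0 0 35" --pt "1.4 0 -2.4 0 0 0 35" --pt "2.1 0 -3.6 0 0 0 35" --pt "2.8 0 -4.8 0 0 0 35" --pt "2.8 0 -4.8 0 0 0 35" --pt "2.8 0 -4.8 0 0 0 35"

```text
time_s: 26.65
tcp_pos: [0.6206, -0.1824, 0.1488]
ee_rot: [[-0.715, -0.566, -0.41], [-0.491, 0.824, -0.282], [0.498, -0.001, -0.867]]
wrist_force: [-0.2, -0.8, -2.8]
gripper_width: 0.436
```

```bash
cat >> h.py <<'E'
def toplace(lane_y,h,phi=30,ang=90.85):
    from kin import placepose,F
    q,Q=placepose(.6597-.0148*lane_y,.0665+lane_y,h,ang,phi);go(*q,R=Q@F);return q,Q@F
E
python3 - <<'E'
from h import *
s=st();cap('wrist','w19.png');toplace(.085,.2)
E
```

```text
t 26.65 tcp [ 0.6206 -0.1824  0.1488] yaw -145.53 tilt 29.84 w 37.9 F [-0.2 -0.8 -2.8] j [  5.1  38.9  11.1  14.2 -88.7 -64.3]
row [-7.11, 10.68, -6.08] [-3.21, -16.4, -12.0] rows>= 12.0
```

View pics/w19.png

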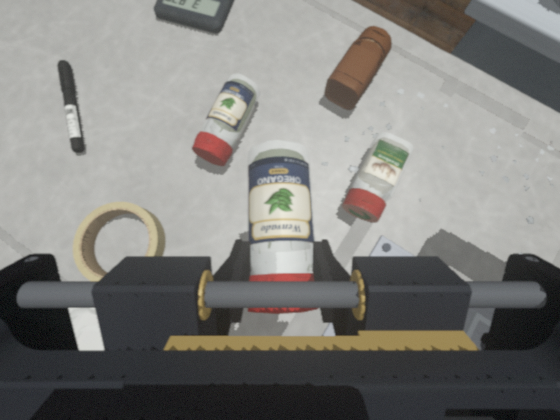

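Request:
play_rows --pt "-7.1 10.7 -6.1 -3.2 -16.4 -12 35" --pt "-7.1 10.7 -6.1 -3.2 -16.4 -12 35" --pt "-7.1 10.7 -6.1 -3.2 -16.4 -12 35" --pt "-7.1 10.7 -6.1 -3.2 -16.4 -12 35" --pt "-7.1 10.7 -6.1 -3.2 -16.4 -12 35" --pt "-7.1 10.7 -6.1 -3.2 -16.4 -12 35" --pt "-7.1 10.7 -6.1 -3.2 -16.4 -12 35" --pt "-7.1 10.7 -6.1 -3.2 -16.4 -12 35" --pt "-7.1 10.7 -6.1 -3.2 -16.4 -12 35" --pt "-7.1 10.7 -6.1 -3.2 -16.4 -12 35" --pt "-7.1 10.7 -6.1 -3.2 -16.4 -12 35" --pt "-7.1 10.7 -6.1 -3.2 -16.4 -12 35"

```text
time_s: 27.9
tcp_pos: [0.6575, 0.1674, 0.1905]
ee_rot: [[0.01, -1.0, -0.013], [-0.497, -0.016, 0.868], [-0.868, -0.002, -0.497]]
wrist_force: [0.7, 0.5, -1.9]
gripper_width: 0.436
```

```bash
python3 - <<'E'
from h import *
s=st();cap('wrist','w20.png');toplace(.085,.2);e=cap('scene','s20.png');zoom(e,150,60,350,260,3,'s20z.png')
E
```

```text
t 27.9 tcp [0.6575 0.1674 0.1905] yaw -88.89 tilt 60.21 w 37.9 F [ 0.7  0.5 -1.9] j [ -3.7  34.2  14.6 -60.4 -84.1  19.3]
row [-0.26, -0.04, -0.01] [0.01, 0.08, -0.07] rows>= 0.1
```

View pics/s20z.png

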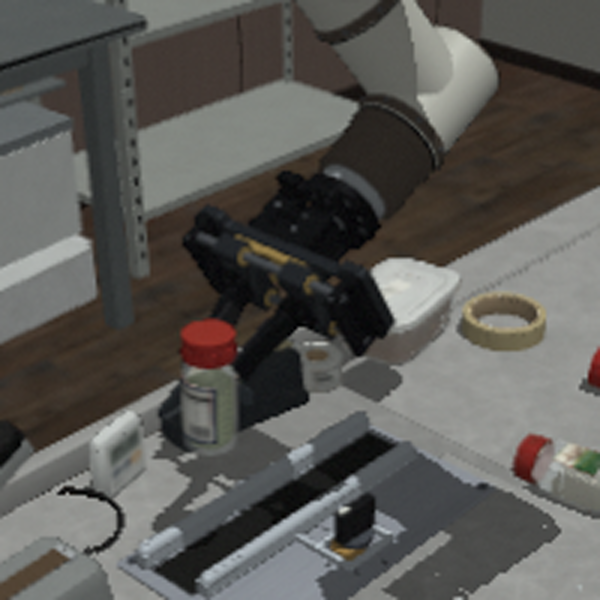

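View pics/w20.png

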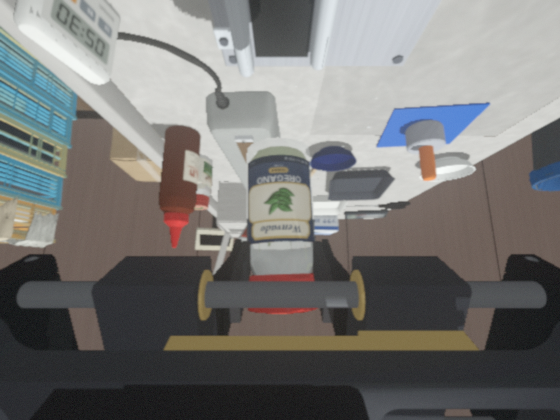

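```bash
python3 - <<'E'
from h import *
s=st();toplace(.085,.2);toplace(.085,.082);toplace(.085,.072)
E
```

```text
t 28.0 tcp [0.6572 0.1648 0.1848] yaw -90.57 tilt 60.0 w 38.1 F [-0.8 -0.8 -0.4] j [ -3.8  34.5  14.4 -60.2 -84.   19. ]
row [-0.26, -0.04, -0.02] [0.01, -0.0, -0.14] rows>= 0.1
row [3.83, -0.09, 2.34] [0.01, -0.0, -0.14] rows>= 2.2
row [4.17, -0.1, 2.54] [0.01, -0.0, -0.14] rows>= 2.4
```

Request:
play_rows --pt "0.8 -0.08 0.5 0 0 -0.1 35" --pt "1.6 -0.08 1.0 0 0 -0.1 35" --pt "2.4 -0.08 1.5 0 0 -0.1 35" --pt "3.2 -0.08 1.95 0 0 -0.1 35" --pt "3.6 -0.08 2.2 0 0 -0.1 35" --pt "3.8 -0.08 2.33 0 0 -0.1 35" --pt "3.8 -0.08 2.33 0 0 -0.1 35" --pt "3.8 -0.08 2.33 0 0 -0.1 35"

```text
time_s: 28.8
tcp_pos: [0.6609, 0.171, 0.0813]
ee_rot: [[0.019, -1.0, -0.011], [-0.501, -0.019, 0.865], [-0.865, -0.011, -0.501]]
wrist_force: [-0.3, -0.4, -1.2]
gripper_width: 0.44
```

```bash
python3 - <<'E'
from h import *
s=st();toplace(.085,.074);e=cap('scene','s21.png');zoom(e,150,120,320,290,4,'s21z.png');cap('wrist','w21.png')
d=cap('top','t21.png');zoom(d,195,165,325,245,6,'t21z.png')
E
```

```text
t 28.8 tcp [0.6609 0.171  0.0813] yaw -87.83 tilt 59.91 w 38.3 F [-0.3 -0.4 -1.2] j [ -3.5  41.8  11.7 -61.6 -78.7  29.1]
row [0.64, 0.12, 0.22] [-0.02, -0.02, 0.13] rows>= 0.3
```

View pics/s21z.png

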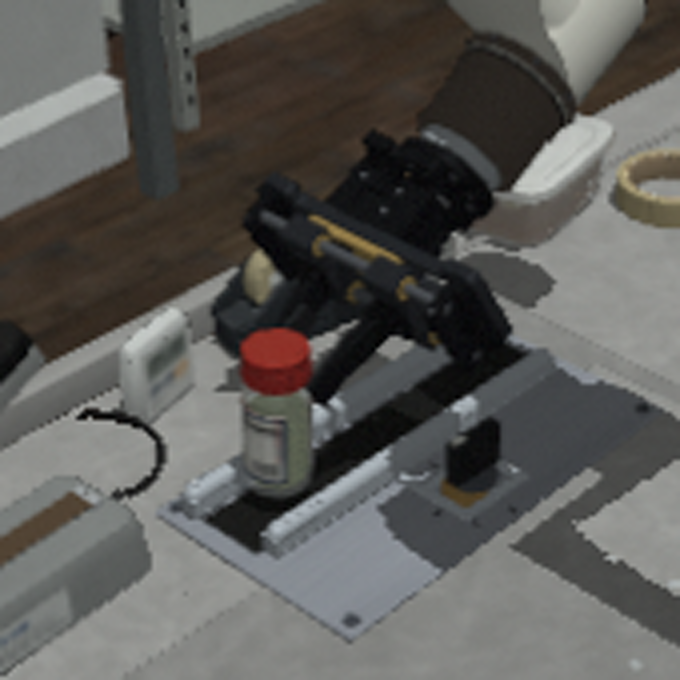

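View pics/w21.png

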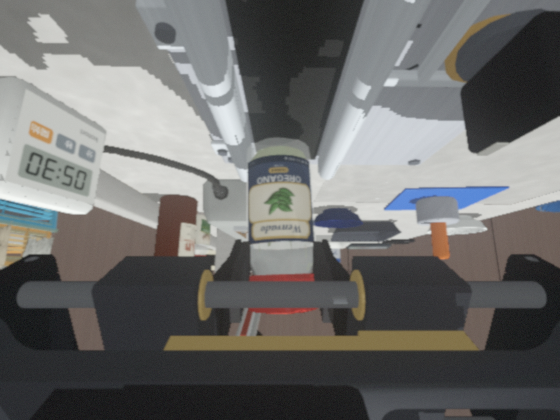

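Request:
play_rows --pt "0.15 0.1 0.05 0 0 0 35" --pt "0.3 0.1 0.1 0 0 0 35" --pt "0.42 0.1 0.14 0 0 0 35" --pt "0.5 0.1 0.17 0 0 0 35" --pt "0.56 0.1 0.2 0 0 0 35" --pt "0.56 0.1 0.2 0 0 0 35"

```text
time_s: 29.55
tcp_pos: [0.6583, 0.1687, 0.0673]
ee_rot: [[0.019, -1.0, -0.012], [-0.498, -0.02, 0.867], [-0.867, -0.01, -0.499]]
wrist_force: [-1.1, 0.2, 5.0]
gripper_width: 0.436
```

Request:
play_rows --pt "0 0 0 0 0 0 80" --pt "0 0 0 0 0 0 80" --pt "0 0 0 0 0 0 80" --pt "0 0 0 0 0 0 80" --pt "0 0 0 0 0 0 80" --pt "0 0 -1.0 0 0 0 80" --pt "0 0 -2.0 0 0 0 80" --pt "0 0 -3.2 0 0 0 80" --pt "0 0 -4.4 0 0 0 80" --pt "0 0 -4.4 0 0 0 80"

```text
time_s: 30.55
tcp_pos: [0.6609, 0.0692, 0.1224]
ee_rot: [[0.02, -1.0, -0.007], [-0.503, -0.016, 0.864], [-0.864, -0.014, -0.503]]
wrist_force: [-0.0, -0.9, 0.7]
gripper_width: 0.918
```

```bash
python3 - <<'E'
from h import *
s=st();e=cap('scene','s22.png');zoom(e,150,120,320,290,4,'s22z.png');cap('wrist','w22.png')
E
```

```text
t 30.55 tcp [0.6609 0.0692 0.1224] yaw -87.75 tilt 59.78 w 79.9 F [-0.  -0.9  0.7] j [-11.2  40.5  15.7 -57.9 -87.   28. ]
```

View pics/s22z.png

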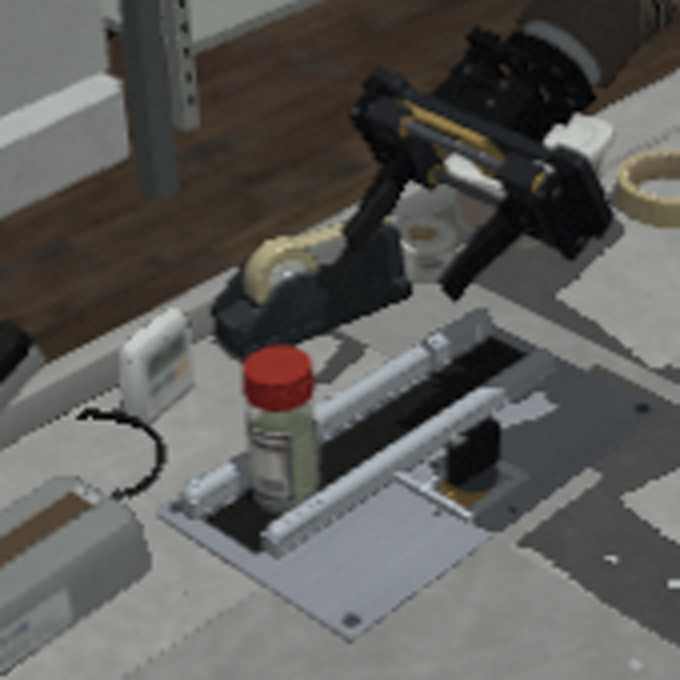

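View pics/w22.png

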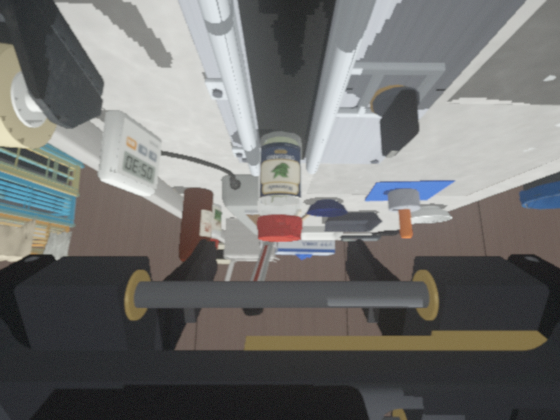

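```bash
python3 - <<'E'
from h import *
from kin import F,path
s=st();p,R=pickpose(.4847,-.1377,6.3,.0235,.012,30);R=R@F
h=p-.11*R[:,2];go(*h,R=R)
for x in path(s['tcp_pos'],s['ee_rot'],h,R,s['joints'],5):print(np.round(x[0]),round(x[1],4))
E
```

```text
t 30.65 tcp [0.6596 0.0726 0.1208] yaw -88.05 tilt 59.97 w 80.2 F [-0.1  0.2 -0.1] j [-11.   40.6  15.5 -58.1 -87.   28. ]
row [4.5, 4.85, -6.73] [4.69, 14.41, 17.9] rows>= 13.7
[ -5.  43.  -7. -66. -71.  49.] 0.0
[ -5.  35.  -9. -53. -62.  21.] 0.0
[ -3.  30.  -8. -36. -59. -12.] 0.0
[  1.  29.  -5. -19. -64. -43.] 0.0
[  3.  32.  -3.  -6. -73. -68.] 0.0
[  4.  37.   0.   1. -83. -88.] 0.0
```

```bash
python3 - <<'E'
t=open('kin.py').read()
t=t.replace("113.95483585],[.6673,-.1515,.1098])]","113.95483585],[.6673,-.1515,.1098]),([5.1,46.2,3.9,14.8,-74.8,-67.9],[.6211,-.1823,.0095]),([-3.5,41.8,11.7,-61.6,-78.7,29.1],[.6609,.171,.0813]),([-11,40.6,15.5,-58.1,-87,28],[.6596,.0726,.1208]),([-3.8,34.5,14.4,-60.2,-84,19],[.6572,.1648,.1848])]")
t=t.replace("a1,h,lat,L2,L3,e3,L6,u,v=k","a1,h,lat,L2,L3,e3,L6,u,v,l2=k").replace("np.array([L3,0,e3])","np.array([L3,l2,e3])").replace(".25,0,0]",".25,0,0,0]")
open('kin.py','w').write(t)
E
python3 - <<'E'
import sys;sys.path.insert(0,'.')
from kin import *
q=fit(-1);print(np.round(q.x,4),np.round(q.fun.reshape(-1,3)*1000,1)[-6:])
for j,p in D[-4:]:print(np.round(fk(j,q.x)[1],3))
E
```

```text
[ 0.0581  0.1353 -1.6891  0.5852  0.2176 -0.0348  0.3565  0.1298  0.007
  1.5411] [[ -5.1  12.5 -21.2]
 [-53.9  -4.6 -95.6]
 [-43.2  -2.5 -47.2]
 [ 46.4 -55.6  82.7]
 [ 20.8 -48.   69.4]
 [ 21.8 -50.5  71.4]]
[[-0.714 -0.567 -0.41 ]
 [-0.491  0.823 -0.284]
 [ 0.499 -0.001 -0.867]]
[[ 0.019 -1.    -0.012]
 [-0.502 -0.02   0.865]
 [-0.865 -0.011 -0.502]]
[[ 0.017 -1.    -0.011]
 [-0.5   -0.018  0.866]
 [-0.866 -0.009 -0.5  ]]
[[-0.005 -1.    -0.014]
 [-0.5   -0.01   0.866]
 [-0.866  0.012 -0.5  ]]
```

```bash
python3 - <<'E'
t=open('kin.py').read()
t=t.replace("u,v,l2=k","u,v,l2,l4,e4,l6=k").replace("p=w+C@np.array([L6,0,v])","p=w+B@rot('x',s4*j[3])@np.array([0,l4,e4])+C@np.array([L6,l6,v])").replace(".25,0,0,0]",".25,0,0,0,0,0,0]")
open('kin.py','w').write(t)
E
python3 - <<'E'
import sys;sys.path.insert(0,'.')
from kin import *
q=fit(-1);print(np.round(q.x,4),np.round(q.fun.reshape(-1,3)*1000,1))
E
```

```text
[ 1.000e-04  1.604e-01 -2.580e-01  5.647e-01  4.216e-01  1.000e-04
  3.324e-01  2.000e-04  0.000e+00  2.580e-01 -6.789e-01 -3.000e-04
  5.191e-01] [[-0.   0.1 -0.2]
 [ 0.1  0.1  0.4]
 [-0.7 -0.3  0.1]
 [-0.4 -0.4 -0.3]
 [ 0.2 -0.6  0.1]
 [-0.1 -0.2 -0.3]
 [-0.1  0.3  0.1]
 [ 0.1  0.6 -0.3]
 [-0.2 -0.2 -0.2]
 [ 0.5 -0.2  0.5]
 [ 0.3 -0.  -0.1]
 [ 0.6 -0.1  0.2]
 [-0.   0.  -0.2]
 [ 0.2  0.3 -0. ]
 [ 0.2 -0.1  0.2]
 [-0.2  0.5  0.4]
 [-0.3 -0.3 -0.4]]
```

```bash
python3 - <<'E'
from h import *
from kin import *
np.set_printoptions(precision=0,suppress=True)
s=r.sense();P,RR,J=s['tcp_pos'],s['ee_rot'],s['joints']
for nm,a,rad,off,lane in(('j2',(.4847,-.1377,6.3),.0235,.012,0),('j1',(.524,-.3305,11.6),.0225,.015,-.085)):
    p,R=pickpose(*a,rad,off,30);R=R@F;h=p-.11*R[:,2]
    for x in path(P,RR,h,R,J,6):print('  ',x[0],round(x[1],4))
    J=x[0];jp,e=ik(p,R,J);print(nm,'pick',jp,e)
    pl=p+[0,0,.14];J,e=ik(pl,R,jp);print('lift',J,e)
    q,Q=placepose(.66-.0148*lane,.0665+lane,.2,90.85,30);Q=Q@F
    for x in path(pl,R,q,Q,J,8):print('  ',x[0],round(x[1],4))
    q2=q-[0,0,.125];J,e=ik(q2,Q,x[0]);print('place',J,e);P,RR=q2,Q
E
```

```text
[-11.  41.  16. -58. -87.  28.] 0.0
   [ -9.  34.  10. -49. -78.  10.] 0.0
   [ -5.  30.   6. -37. -72. -11.] 0.0
   [ -1.  28.   3. -24. -71. -33.] 0.0
   [  2.  29.   2. -13. -73. -54.] 0.0
   [  4.  32.   3.  -5. -80. -72.] 0.0
   [  4.  37.   5.   1. -88. -88.] 0.0
j2 pick [  4.  38.  -8.   1. -73. -88.] 2.2573986912712175e-14
lift [  4.  30.  -1.   1. -89. -88.] 3.459496647735199e-15
   [  4.  30.  -1.   1. -89. -88.] 0.0
   [  4.  26.  -1.  -3. -84. -76.] 0.0
   [  3.  24.  -0.  -9. -80. -64.] 0.0
   [  1.  23.   1. -16. -77. -50.] 0.0
   [ -1.  23.   3. -24. -75. -35.] 0.0
   [ -4.  24.   6. -33. -76. -20.] 0.0
   [ -7.  27.   9. -42. -79.  -5.] 0.0
   [ -9.  31.  13. -51. -84.   9.] 0.0
   [-10.  36.  18. -58. -90.  21.] 0.0
place [-10.  44.  14. -59. -84.  32.] 3.2077851706724683e-10
   [-10.  44.  14. -59. -84.  32.] 0.0
   [-11.  39.  11. -48. -77.  14.] 0.0
   [-10.  35.   9. -36. -73.  -5.] 0.0
   [ -8.  34.   8. -23. -73. -24.] 0.0
   [ -8.  35.   9. -10. -76. -42.] 0.0
   [ -8.  39.  12.   1. -82. -58.] 0.0
   [-10.  45.  17.  10. -91. -71.] 0.0
j1 pick [-11.  45.   3.  11. -76. -73.] 1.1434549764701287e-14
lift [-11.  38.  11.  11. -91. -70.] 9.599428019928522e-15
   [-11.  38.  11.  11. -91. -70.] 0.0
   [-10.  34.  10.   4. -87. -59.] 0.0
   [-11.  31.  10.  -3. -84. -48.] 0.0
   [-11.  30.  11. -12. -82. -36.] 0.0
   [-13.  29.  13. -21. -83. -24.] 0.0
   [-14.  30.  14. -30. -84. -11.] 0.0
   [-16.  32.  17. -40. -87.   1.] 0.0
   [-17.  35.  19. -48. -91.  12.] 0.0
   [-17.  39.  22. -56. -96.  23.] 0.0
place [-16.  47.  18. -56. -89.  33.] 5.108315178223599e-10
```

Request:
play_rows --pt "-1.0 0 -1.5 0 0 0 80" --pt "4.5 4.85 -6.7 4.69 14.41 17.9 80" --pt "4.5 4.85 -6.7 4.69 14.41 17.9 80" --pt "4.5 4.85 -6.7 4.69 14.41 17.9 80" --pt "4.5 4.85 -6.7 4.69 14.41 17.9 80" --pt "4.5 4.85 -6.7 4.69 14.41 17.9 80" --pt "4.5 4.85 -6.7 4.69 14.41 17.9 80" --pt "4.5 4.85 -6.7 4.69 14.41 17.9 80" --pt "4.5 4.85 -6.7 4.69 14.41 17.9 80" --pt "4.5 4.85 -6.7 4.69 14.41 17.9 80" --pt "4.5 4.85 -6.7 4.69 14.41 17.9 80" --pt "4.5 4.85 -6.7 4.69 14.41 17.9 80"

```text
time_s: 31.85
tcp_pos: [0.5417, -0.1291, 0.1061]
ee_rot: [[-0.888, -0.346, -0.303], [-0.385, 0.92, 0.078], [0.252, 0.185, -0.95]]
wrist_force: [-0.2, -0.3, -0.0]
gripper_width: 0.921
```

```bash
python3 - <<'E'
from h import *
from kin import F
s=st();p,R=pickpose(.4847,-.1377,6.3,.0235,.012,30);R=R@F
h=p-.11*R[:,2];go(*h,R=R)
E
```

```text
t 31.85 tcp [ 0.5417 -0.1291  0.1061] yaw -156.59 tilt 18.21 w 80.1 F [-0.2 -0.3 -0. ] j [  0.4  30.3  -0.3  -4.7 -77.1 -66.6]
row [0.03, -0.09, -0.03] [0.88, 2.74, 3.45] rows>= 2.6
```

Request:
play_rows --pt "0 -0.1 0 0.88 2.74 3.45 80" --pt "0 -0.1 0 0.88 2.74 3.45 80" --pt "0 -0.1 0 0.88 2.74 3.45 80" --pt "0 -0.1 0 0.88 2.74 3.45 80" --pt "0 -0.1 0 0.88 2.74 3.45 80"

```text
time_s: 32.35
tcp_pos: [0.5427, -0.132, 0.1047]
ee_rot: [[-0.862, -0.114, -0.495], [-0.101, 0.993, -0.052], [0.497, 0.005, -0.867]]
wrist_force: [-1.0, 0.1, -0.2]
gripper_width: 0.92
```

```bash
python3 - <<'E'
from h import *
from kin import F
s=st();p,R=pickpose(.4847,-.1377,6.3,.0235,.012,30);R=R@F
go(*p,R=R);cap('wrist','w23.png')
E
```

```text
t 32.35 tcp [ 0.5427 -0.132   0.1047] yaw -173.3 tilt 29.84 w 80.0 F [-1.   0.1 -0.2] j [  3.7  36.8   5.    1.2 -88.  -87.4]
row [0.07, 0.02, 4.35] [0.03, 0.03, 0.07] rows>= 2.2
```

View pics/w23.png

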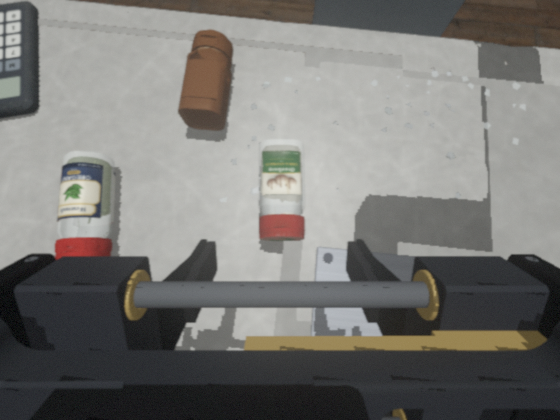

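Centred. Descend and grip.

Request:
play_rows --pt "0.05 0 1.2 0 0 0 80" --pt "0.05 0 2.4 0 0 0 80" --pt "0.05 0 3.4 0 0 0 80" --pt "0.05 0 4.1 0 0 0 80" --pt "0.05 0 4.4 0 0 0 80" --pt "0.05 0 4.4 0 0 0 80" --pt "0.05 0 4.4 0 0 0 35" --pt "0.05 0 4.4 0 0 0 35" --pt "0.05 0 4.4 0 0 0 35" --pt "0.05 0 4.4 0 0 0 35" --pt "0.05 0 4.4 0 0 0 35" --pt "0.05 0 4.4 0 0 0 35"

```text
time_s: 33.6
tcp_pos: [0.4878, -0.1387, 0.0109]
ee_rot: [[-0.862, -0.112, -0.494], [-0.099, 0.994, -0.052], [0.496, 0.003, -0.868]]
wrist_force: [0.4, 0.1, 0.2]
gripper_width: 0.494
```

Request:
play_rows --pt "0.6 0 -1.0 0 0 0 35" --pt "1.4 0 -2.4 0 0 0 35" --pt "2.1 0 -3.6 0 0 0 35" --pt "2.8 0 -4.8 0 0 0 35" --pt "2.8 0 -4.8 0 0 0 35" --pt "2.8 0 -4.8 0 0 0 35"

```text
time_s: 34.2
tcp_pos: [0.4867, -0.1391, 0.1499]
ee_rot: [[-0.863, -0.111, -0.492], [-0.098, 0.994, -0.052], [0.495, 0.004, -0.869]]
wrist_force: [-1.0, -0.0, -1.9]
gripper_width: 0.495
```

```bash
python3 - <<'E'
from h import *
s=st();cap('wrist','w24.png');toplace(0,.2)
E
```

```text
t 34.2 tcp [ 0.4867 -0.1391  0.1499] yaw -173.49 tilt 29.67 w 43.1 F [-1.  -0.  -1.9] j [  3.3  29.5  -1.3   1.3 -88.8 -87.3]
row [-6.03, 8.05, -5.34] [-4.75, -14.3, -17.8] rows>= 13.6
```

View pics/w24.png

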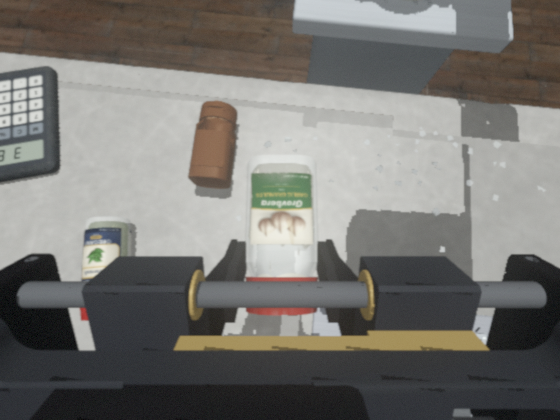

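Request:
play_rows --pt "-6.0 8.0 -5.3 -4.75 -14.3 -17.8 35" --pt "-6.0 8.0 -5.3 -4.75 -14.3 -17.8 35" --pt "-6.0 8.0 -5.3 -4.75 -14.3 -17.8 35" --pt "-6.0 8.0 -5.3 -4.75 -14.3 -17.8 35" --pt "-6.0 8.0 -5.3 -4.75 -14.3 -17.8 35" --pt "-6.0 8.0 -5.3 -4.75 -14.3 -17.8 35" --pt "-6.0 8.0 -5.3 -4.75 -14.3 -17.8 35" --pt "-6.0 8.0 -5.3 -4.75 -14.3 -17.8 35" --pt "-6.0 8.0 -5.3 -4.75 -14.3 -17.8 35" --pt "-6.0 8.0 -5.3 -4.75 -14.3 -17.8 35" --pt "-6.0 8.0 -5.3 -4.75 -14.3 -17.8 35" --pt "-6.0 8.0 -5.3 -4.75 -14.3 -17.8 35"

```text
time_s: 35.45
tcp_pos: [0.658, 0.0808, 0.1893]
ee_rot: [[-0.169, -0.985, 0.022], [-0.608, 0.122, 0.785], [-0.776, 0.12, -0.619]]
wrist_force: [-1.1, 0.1, -0.9]
gripper_width: 0.504
```

```bash
python3 - <<'E'
from h import *
s=st();toplace(0,.2)
E
```

```text
t 35.45 tcp [0.658  0.0808 0.1893] yaw -105.58 tilt 51.72 w 43.8 F [-1.1  0.1 -0.9] j [ -7.1  32.2  15.3 -51.8 -83.8   7.9]
row [-0.1, -0.04, 0.03] [-0.53, -1.62, -2.03] rows>= 1.5
```

Request:
play_rows --pt "-0.1 0 0 -0.53 -1.62 -2.03 35" --pt "-0.1 0 0 -0.53 -1.62 -2.03 35" --pt "-0.1 0 0 -0.53 -1.62 -2.03 35" --pt "-0.1 0 0 -0.53 -1.62 -2.03 35"

```text
time_s: 35.85
tcp_pos: [0.6591, 0.0823, 0.1908]
ee_rot: [[0.001, -1.0, -0.012], [-0.504, -0.011, 0.864], [-0.864, 0.005, -0.504]]
wrist_force: [0.4, -0.1, -0.9]
gripper_width: 0.494
```

```bash
python3 - <<'E'
from h import *
s=st();toplace(0,.2);toplace(0,.077)
E
```

```text
t 35.85 tcp [0.6591 0.0823 0.1908] yaw -89.84 tilt 59.73 w 42.9 F [ 0.4 -0.1 -0.9] j [-10.2  35.8  17.6 -58.  -89.9  20.8]
row [-0.0, -0.02, 0.02] [-0.01, -0.05, -0.07] rows>= 0.1
row [4.25, -0.04, 2.5] [-0.01, -0.05, -0.07] rows>= 2.5
```

Request:
play_rows --pt "0.9 0 0.5 0 0 0 35" --pt "1.8 0 1.1 0 0 0 35" --pt "2.7 0 1.6 0 0 0 35" --pt "3.5 0 2.1 0 0 0 35" --pt "4.0 0 2.4 0 0 0 35" --pt "4.25 0 2.5 0 0 0 35" --pt "4.25 0 2.5 0 0 0 35" --pt "4.25 0 2.5 0 0 0 35"

```text
time_s: 36.65
tcp_pos: [0.6601, 0.0831, 0.0708]
ee_rot: [[0.008, -1.0, -0.01], [-0.504, -0.013, 0.864], [-0.864, -0.002, -0.504]]
wrist_force: [-0.1, 0.1, -0.6]
gripper_width: 0.496
```

```bash
python3 - <<'E'
from h import *
s=st();toplace(0,.067);e=cap('scene','s25.png');zoom(e,150,120,320,290,4,'s25z.png');cap('wrist','w25.png')
E
```

```text
t 36.65 tcp [0.6601 0.0831 0.0708] yaw -89.08 tilt 59.73 w 43.2 F [-0.1  0.1 -0.6] j [-10.2  43.9  14.  -58.6 -83.7  31.3]
row [0.46, 0.03, 0.25] [-0.03, -0.05, 0.01] rows>= 0.3
```

View pics/s25z.png

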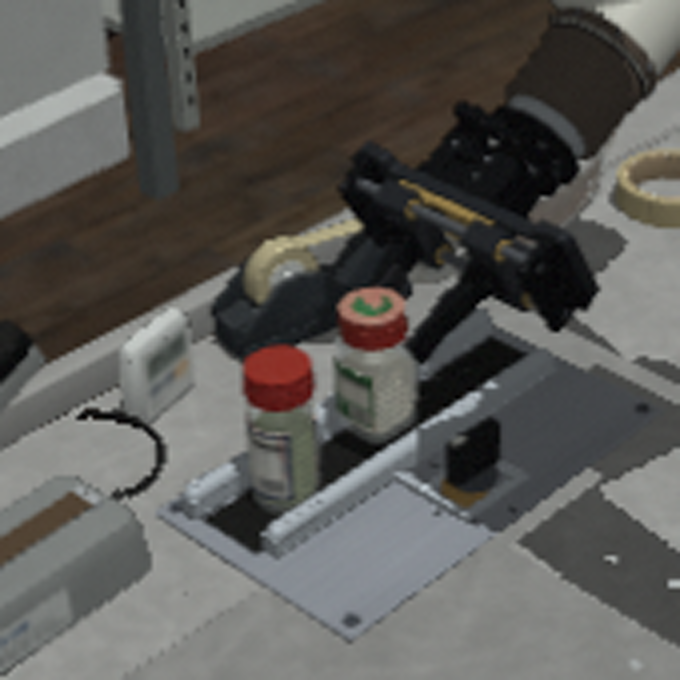

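View pics/w25.png

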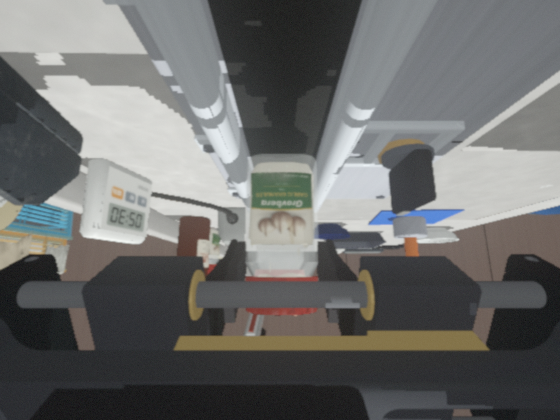

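Request:
play_rows --pt "0.12 0.03 0.07 0 0 0 35" --pt "0.24 0.03 0.14 0 0 0 35" --pt "0.34 0.03 0.2 0 0 0 35" --pt "0.4 0.03 0.23 0 0 0 35" --pt "0.4 0.03 0.23 0 0 0 35"

```text
time_s: 37.25
tcp_pos: [0.6585, 0.083, 0.0574]
ee_rot: [[0.005, -1.0, -0.011], [-0.503, -0.012, 0.864], [-0.864, 0.001, -0.503]]
wrist_force: [0.4, 0.9, -0.9]
gripper_width: 0.495
```

Request:
play_rows --pt "0.05 0 0.03 0 0 0 35" --pt "0.08 0 0.045 0 0 0 35" --pt "0.08 0 0.045 0 0 0 35"

```text
time_s: 37.55
tcp_pos: [0.6587, 0.0829, 0.0558]
ee_rot: [[0.006, -1.0, -0.011], [-0.503, -0.013, 0.864], [-0.864, 0.0, -0.503]]
wrist_force: [0.1, 0.4, -0.8]
gripper_width: 0.499
```

Request:
play_rows --pt "0.04 0 0.02 0 0 0 35" --pt "0.07 0 0.04 0 0 0 35" --pt "0.07 0 0.04 0 0 0 35"

```text
time_s: 37.85
tcp_pos: [0.6588, 0.0826, 0.0554]
ee_rot: [[0.008, -1.0, -0.011], [-0.503, -0.014, 0.864], [-0.865, -0.001, -0.503]]
wrist_force: [-1.8, -2.3, 4.7]
gripper_width: 0.497
```

Contact. Release and retreat.

Request:
play_rows --pt "0 0 0 0 0 0 80" --pt "0 0 0 0 0 0 80" --pt "0 0 0 0 0 0 80" --pt "0 0 0 0 0 0 80" --pt "0 0 0 0 0 0 80" --pt "0 0 -1.0 0 0 0 80" --pt "0 0 -2.0 0 0 0 80" --pt "0 0 -3.2 0 0 0 80" --pt "0 0 -4.4 0 0 0 80" --pt "-0.5 0 -4.6 0 0 0 80"

```text
time_s: 38.85
tcp_pos: [0.6602, -0.0138, 0.1223]
ee_rot: [[0.004, -1.0, -0.008], [-0.505, -0.009, 0.863], [-0.863, 0.0, -0.505]]
wrist_force: [-0.4, 0.2, 0.3]
gripper_width: 0.919
```

```bash
python3 - <<'E'
from h import *
from kin import F
s=st();e=cap('scene','s26.png');zoom(e,150,120,320,290,4,'s26z.png')
p,R=pickpose(.524,-.3305,11.6,.0225,.015,30);R=R@F
h=p-.11*R[:,2];go(*h,R=R)
E
```

```text
t 38.85 tcp [ 0.6602 -0.0138  0.1223] yaw -89.51 tilt 59.66 w 79.9 F [-0.4  0.2  0.3] j [-17.3  42.8  20.1 -55.4 -92.7  28.4]
row [6.84, 3.24, -10.17] [4.39, 14.81, 16.72] rows>= 13.2
```

View pics/s26z.png

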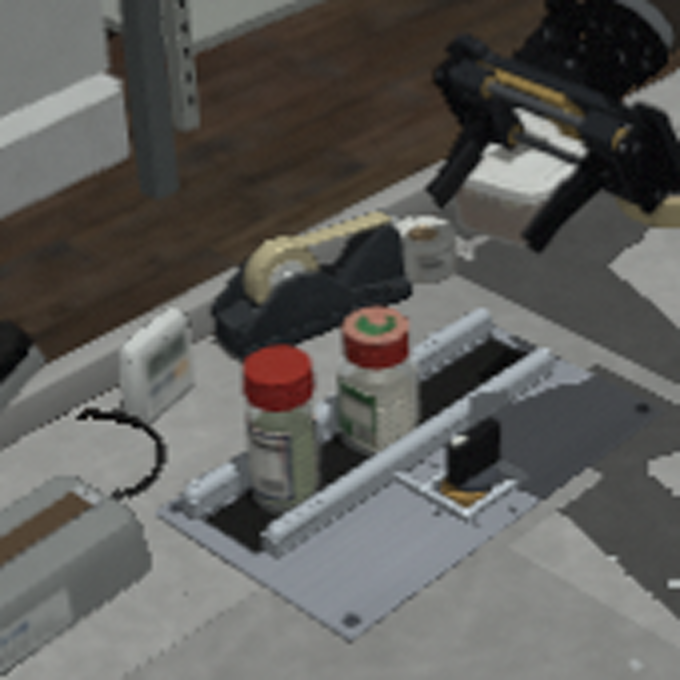

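Request:
play_rows --pt "-1.5 0 -1.5 0 0 0 80" --pt "6.8 3.2 -10.2 4.39 14.81 16.72 80" --pt "6.8 3.2 -10.2 4.39 14.81 16.72 80" --pt "6.8 3.2 -10.2 4.39 14.81 16.72 80" --pt "6.8 3.2 -10.2 4.39 14.81 16.72 80" --pt "6.8 3.2 -10.2 4.39 14.81 16.72 80" --pt "6.8 3.2 -10.2 4.39 14.81 16.72 80" --pt "6.8 3.2 -10.2 4.39 14.81 16.72 80" --pt "6.8 3.2 -10.2 4.39 14.81 16.72 80" --pt "6.8 3.2 -10.2 4.39 14.81 16.72 80" --pt "6.8 3.2 -10.2 4.39 14.81 16.72 80" --pt "6.8 3.2 -10.2 4.39 14.81 16.72 80"

```text
time_s: 40.1
tcp_pos: [0.584, -0.3155, 0.1045]
ee_rot: [[-0.862, -0.387, -0.326], [-0.417, 0.909, 0.024], [0.287, 0.156, -0.945]]
wrist_force: [0.2, 0.8, 0.4]
gripper_width: 0.921
```

```bash
python3 - <<'E'
from h import *
from kin import F
s=st()
p,R=pickpose(.524,-.3305,11.6,.0225,.015,30);R=R@F
h=p-.11*R[:,2];go(*h,R=R)
E
```

```text
t 40.1 tcp [ 0.584  -0.3155  0.1045] yaw -154.19 tilt 19.06 w 80.1 F [0.2 0.8 0.4] j [-13.   40.   14.5   2.9 -83.4 -53.4]
row [0.08, -0.08, -0.04] [0.74, 2.43, 2.82] rows>= 2.2
```

Request:
play_rows --pt "0.1 -0.1 0 0.74 2.43 2.82 80" --pt "0.1 -0.1 0 0.74 2.43 2.82 80" --pt "0.1 -0.1 0 0.74 2.43 2.82 80" --pt "0.1 -0.1 0 0.74 2.43 2.82 80" --pt "0.1 -0.1 0 0.74 2.43 2.82 80"

```text
time_s: 40.6
tcp_pos: [0.5824, -0.3203, 0.1044]
ee_rot: [[-0.849, -0.204, -0.487], [-0.179, 0.979, -0.097], [0.496, 0.005, -0.868]]
wrist_force: [0.3, 0.2, 0.9]
gripper_width: 0.921
```

```bash
python3 - <<'E'
from h import *
from kin import F
s=st();p,R=pickpose(.524,-.3305,11.6,.0225,.015,30);R=R@F
go(*p,R=R);cap('wrist','w27.png')
E
```

```text
t 40.6 tcp [ 0.5824 -0.3203  0.1044] yaw -168.09 tilt 29.76 w 80.1 F [0.3 0.2 0.9] j [ -9.8  44.5  16.8  10.3 -90.4 -70.9]
row [-0.0, 0.06, 4.33] [0.03, 0.05, 0.05] rows>= 2.2
```

View pics/w27.png

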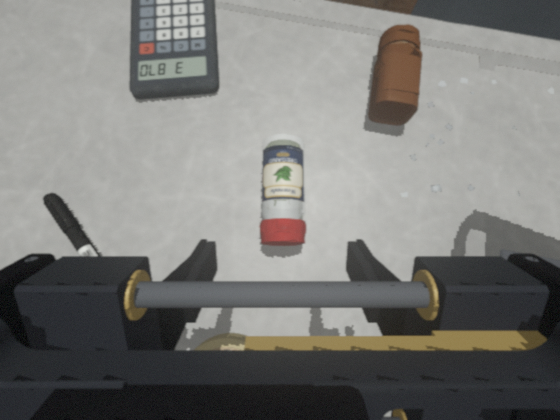

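Request:
play_rows --pt "0 0.05 1.2 0 0 0 80" --pt "0 0.05 2.4 0 0 0 80" --pt "0 0.05 3.4 0 0 0 80" --pt "0 0.05 4.1 0 0 0 80" --pt "0 0.05 4.35 0 0 0 80" --pt "0 0.05 4.35 0 0 0 80" --pt "0 0.05 4.35 0 0 0 35" --pt "0 0.05 4.35 0 0 0 35" --pt "0 0.05 4.35 0 0 0 35" --pt "0 0.05 4.35 0 0 0 35" --pt "0 0.05 4.35 0 0 0 35" --pt "0 0.05 4.35 0 0 0 35"

```text
time_s: 41.85
tcp_pos: [0.5293, -0.3297, 0.0099]
ee_rot: [[-0.849, -0.203, -0.488], [-0.178, 0.979, -0.098], [0.498, 0.003, -0.867]]
wrist_force: [-0.2, 0.9, 0.6]
gripper_width: 0.47
```

Request:
play_rows --pt "0.6 0 -1.0 0 0 0 35" --pt "1.4 0 -2.4 0 0 0 35" --pt "2.1 0 -3.6 0 0 0 35" --pt "2.8 0 -4.8 0 0 0 35" --pt "2.8 0 -4.8 0 0 0 35" --pt "2.8 0 -4.8 0 0 0 35"

```text
time_s: 42.45
tcp_pos: [0.5285, -0.3302, 0.1491]
ee_rot: [[-0.85, -0.203, -0.486], [-0.178, 0.979, -0.098], [0.496, 0.003, -0.868]]
wrist_force: [-0.1, -1.1, -1.4]
gripper_width: 0.443
```

```bash
python3 - <<'E'
from h import *
s=st();cap('wrist','w28.png');toplace(-.085,.2)
E
```

```text
t 42.45 tcp [ 0.5285 -0.3302  0.1491] yaw -168.2 tilt 29.72 w 38.6 F [-0.1 -1.1 -1.4] j [-11.3  37.9  10.4  11.  -90.2 -69.7]
row [-5.99, 11.77, -5.35] [-4.45, -14.76, -16.73] rows>= 13.2
```

View pics/w28.png

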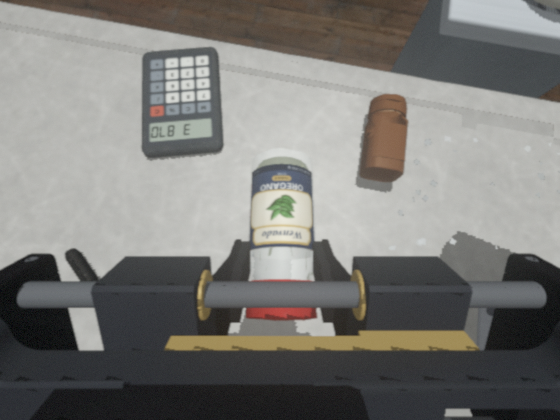

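Request:
play_rows --pt "-6.0 11.8 -5.3 -4.45 -14.76 -16.73 35" --pt "-6.0 11.8 -5.3 -4.45 -14.76 -16.73 35" --pt "-6.0 11.8 -5.3 -4.45 -14.76 -16.73 35" --pt "-6.0 11.8 -5.3 -4.45 -14.76 -16.73 35" --pt "-6.0 11.8 -5.3 -4.45 -14.76 -16.73 35" --pt "-6.0 11.8 -5.3 -4.45 -14.76 -16.73 35" --pt "-6.0 11.8 -5.3 -4.45 -14.76 -16.73 35" --pt "-6.0 11.8 -5.3 -4.45 -14.76 -16.73 35" --pt "-6.0 11.8 -5.3 -4.45 -14.76 -16.73 35" --pt "-6.0 11.8 -5.3 -4.45 -14.76 -16.73 35" --pt "-6.0 11.8 -5.3 -4.45 -14.76 -16.73 35" --pt "-6.0 11.8 -5.3 -4.45 -14.76 -16.73 35"

```text
time_s: 43.7
tcp_pos: [0.6595, -0.0021, 0.1886]
ee_rot: [[-0.126, -0.992, 0.014], [-0.593, 0.087, 0.801], [-0.795, 0.092, -0.599]]
wrist_force: [-0.4, 1.2, -1.2]
gripper_width: 0.44
```

```bash
python3 - <<'E'
from h import *
s=st();toplace(-.085,.2)
E
```

```text
t 43.7 tcp [ 0.6595 -0.0021  0.1886] yaw -101.98 tilt 53.19 w 38.3 F [-0.4  1.2 -1.2] j [-14.2  35.4  19.9 -51.2 -90.9  13.6]
row [-0.07, -0.04, -0.06] [-0.39, -1.34, -1.53] rows>= 1.2
```

Request:
play_rows --pt "-0.07 0 0 -0.39 -1.34 -1.53 35" --pt "-0.07 0 0 -0.39 -1.34 -1.53 35" --pt "-0.07 0 0 -0.39 -1.34 -1.53 35" --pt "-0.07 0 0 -0.39 -1.34 -1.53 35"

```text
time_s: 44.1
tcp_pos: [0.6606, -0.0004, 0.1912]
ee_rot: [[0.005, -1.0, -0.012], [-0.505, -0.012, 0.863], [-0.863, 0.002, -0.505]]
wrist_force: [0.3, -0.1, -1.3]
gripper_width: 0.441
```

```bash
python3 - <<'E'
from h import *
s=st();toplace(-.085,.2);toplace(-.085,.085)
E
```

```text
t 44.1 tcp [ 6.606e-01 -4.000e-04  1.912e-01] yaw -89.49 tilt 59.65 w 38.4 F [ 0.3 -0.1 -1.3] j [-16.3  38.3  22.2 -56.  -95.9  22.5]
row [0.06, -0.01, -0.06] [-0.01, -0.07, -0.03] rows>= 0.0
row [4.03, -0.01, 2.27] [-0.01, -0.07, -0.03] rows>= 2.3
```

Request:
play_rows --pt "0.9 0 0.5 0 0 0 35" --pt "1.8 0 1.0 0 0 0 35" --pt "2.7 0 1.5 0 0 0 35" --pt "3.4 0 1.9 0 0 0 35" --pt "3.8 0 2.15 0 0 0 35" --pt "4.0 0 2.25 0 0 0 35" --pt "4.0 0 2.25 0 0 0 35" --pt "4.0 0 2.25 0 0 0 35"

```text
time_s: 44.9
tcp_pos: [0.6613, -0.0028, 0.0778]
ee_rot: [[0.008, -1.0, -0.01], [-0.505, -0.013, 0.863], [-0.863, -0.002, -0.505]]
wrist_force: [-0.1, 0.1, -1.1]
gripper_width: 0.443
```

```bash
python3 - <<'E'
from h import *
s=st();toplace(-.085,.075);cap('wrist','w29.png');e=cap('scene','s29.png');zoom(e,150,120,320,290,4,'s29z.png')
E
```

```text
t 44.9 tcp [ 0.6613 -0.0028  0.0778] yaw -89.1 tilt 59.69 w 38.5 F [-0.1  0.1 -1.1] j [-16.4  45.7  18.6 -55.6 -89.8  31.8]
row [0.41, 0.02, 0.26] [-0.03, -0.06, 0.01] rows>= 0.2
```

View pics/w29.png

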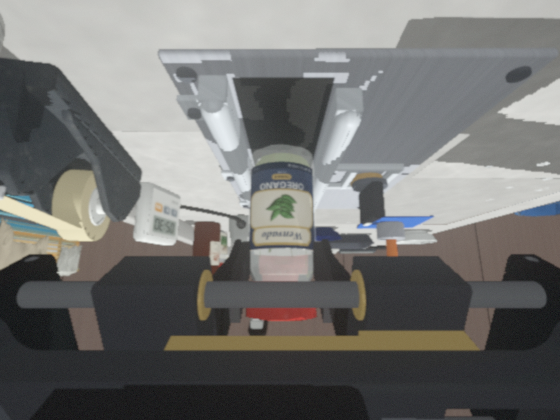

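View pics/s29z.png

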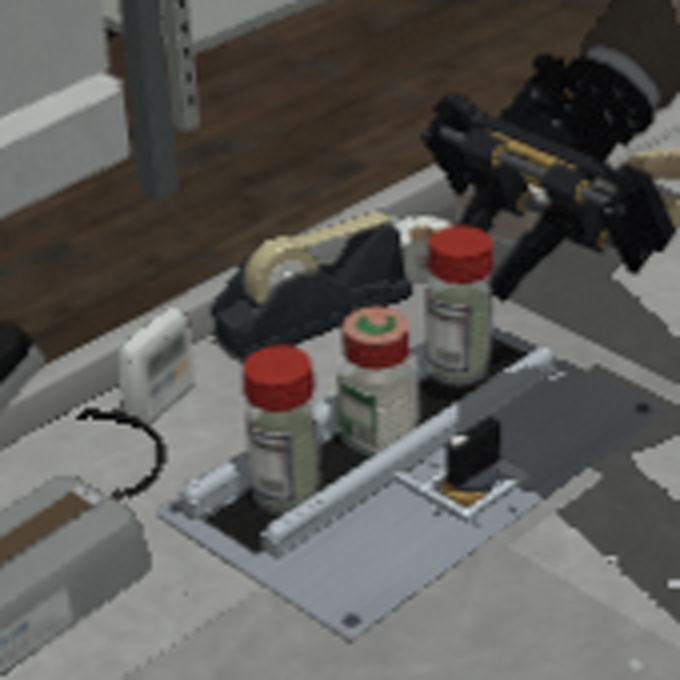

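Request:
play_rows --pt "0.12 0.02 0.07 0 0 0 35" --pt "0.24 0.02 0.14 0 0 0 35" --pt "0.34 0.02 0.2 0 0 0 35" --pt "0.4 0.02 0.24 0 0 0 35" --pt "0.4 0.02 0.24 0 0 0 35"

```text
time_s: 45.5
tcp_pos: [0.6599, -0.0025, 0.0645]
ee_rot: [[0.005, -1.0, -0.011], [-0.504, -0.012, 0.864], [-0.864, 0.001, -0.504]]
wrist_force: [-0.0, -0.6, -2.0]
gripper_width: 0.44
```

Request:
play_rows --pt "0.05 0 0.03 0 0 0 35" --pt "0.08 0 0.045 0 0 0 35" --pt "0.08 0 0.045 0 0 0 35"

```text
time_s: 45.8
tcp_pos: [0.6602, -0.0025, 0.0631]
ee_rot: [[0.007, -1.0, -0.011], [-0.504, -0.013, 0.864], [-0.864, -0.0, -0.504]]
wrist_force: [0.2, 0.4, 0.2]
gripper_width: 0.439
```

Request:
play_rows --pt "0.03 0 0.02 0 0 0 35" --pt "0.04 0 0.025 0 0 0 35" --pt "0.04 0 0.025 0 0 0 35"

```text
time_s: 46.1
tcp_pos: [0.6603, -0.0022, 0.0629]
ee_rot: [[0.008, -1.0, -0.011], [-0.503, -0.013, 0.864], [-0.864, -0.001, -0.503]]
wrist_force: [0.3, 0.4, 5.4]
gripper_width: 0.444
```

Contact. Release and retreat.

Request:
play_rows --pt "0 0 0 0 0 0 80" --pt "0 0 0 0 0 0 80" --pt "0 0 0 0 0 0 80" --pt "0 0 0 0 0 0 80" --pt "0 0 0 0 0 0 80" --pt "0 0 -1.0 0 0 0 80" --pt "0 0 -2.0 0 0 0 80" --pt "0 0 -3.2 0 0 0 80" --pt "0 0 -4.4 0 0 0 80" --pt "-1.5 0 -5.2 0 0 0 80" --pt "-1.5 0 -5.2 0 0 0 80"

```text
time_s: 47.2
tcp_pos: [0.6635, -0.0981, 0.1651]
ee_rot: [[0.015, -1.0, -0.004], [-0.508, -0.011, 0.861], [-0.861, -0.01, -0.508]]
wrist_force: [1.3, -0.3, 1.2]
gripper_width: 0.919
```

```bash
python3 - <<'E'
from h import *
s=st();e=cap('scene','s30.png');zoom(e,140,120,320,320,3,'s30z.png');d=cap('top','t30.png');cap('wrist','w30.png')
for n in('label_roll','tape_roll','gauge_mid','jar_1_mid','jar_2_mid'):print(n,[(np.round(o['centre'],3),round(o['score'],2)) for o in r.spot_in('top',n)][:3],[(np.round(o['centre'],3),round(o['score'],2)) for o in r.spot_in('scene',n)][:3])
E
```

```text
t 47.2 tcp [ 0.6635 -0.0981  0.1651] yaw -88.33 tilt 59.44 w 80.0 F [ 1.3 -0.3  1.2] j [ -23.    43.6   28.3  -53.7 -101.2   26.1]
label_roll [(array([ 0.796, -0.118,  0.033]), 0.72)] [(array([ 0.798, -0.115,  0.033]), 0.72)]
tape_roll [] [(array([ 0.714, -0.338,  0.016]), 0.91)]
gauge_mid [(array([0.444, 0.351, 0.035]), 0.58)] [(array([0.434, 0.359, 0.032]), 0.71), (array([0.424, 0.385, 0.004]), 0.56)]
jar_1_mid [(array([ 0.65 , -0.016,  0.114]), 0.9)] [(array([ 0.65 , -0.002,  0.075]), 0.56), (array([0.423, 0.383, 0.004]), 0.15)]
jar_2_mid [(array([0.65 , 0.069, 0.103]), 0.66)] [(array([ 0.364, -0.212,  0.039]), 0.98), (array([0.645, 0.088, 0.071]), 0.6)]
```

View pics/s30z.png

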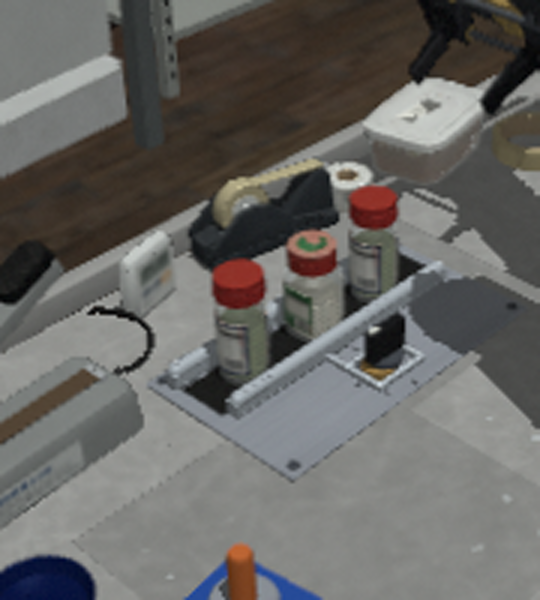

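View pics/t30.png

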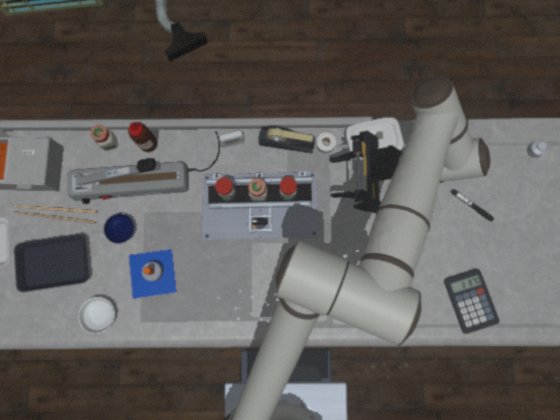

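View pics/w30.png

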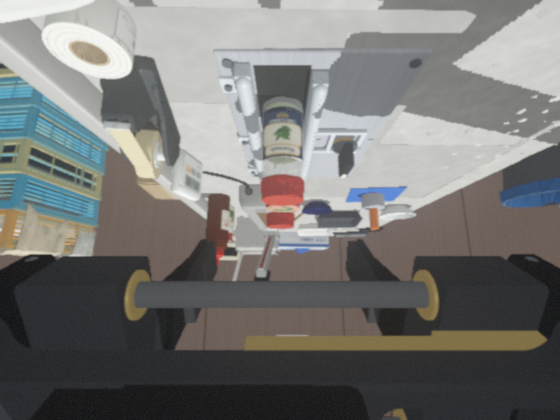

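```bash
python3 - <<'E'
from h import *
d=load('t30');zoom(d,120,165,325,305,3.8,'t30z.png')
E
```

```text
(no output)
```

View pics/t30z.png

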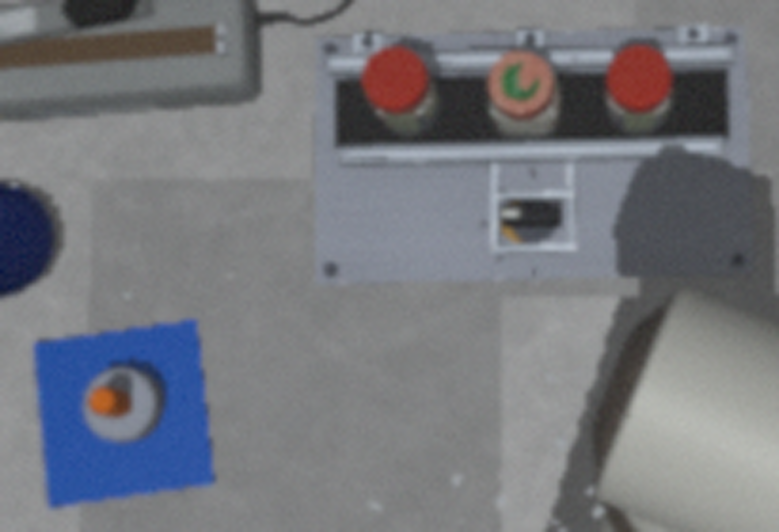

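```bash
python3 - <<'E'
from h import *
st();r.finish_job();st()
E
```

```text
t 47.85 tcp [ 0.6613 -0.0958  0.1592] yaw -89.35 tilt 59.74 w 80.2 F [-0.1 -0.4 -0.4] j [ -22.9   43.9   27.9  -53.8 -101.1   26.1]
the job is handed in; nothing more can be done
the job is handed in; nothing more can be done
```

The job is done and handed in at about 48 s; no verdict is reported, so what follows rests on my own checks.

- **Bolt:** I turned it to about 90° (1.55 rad). The wrist camera then measured the lane at 54.2 to 54.8 mm, inside the 53 to 57 mm target. I did not measure the gap again at the end. The last top picture still shows the bolt mark pointing left.
- **Gauge:** It stood on the lane floor at the left end, slid through to the right end, and went back on the blue mat upright. Wrist force readings at the stops stayed at a few newtons.
- **Jars:** All three red-capped jars (two dark-label, one pale green) stand upright, cap up, on the lane floor. They are at about +85, 0 and -85 mm from mid-length. I lowered each until the wrist felt the floor. The last pictures show all three upright between the rails.
- **Other things:** The label roll's reported position changed by only a few mm. The tape roll was missed in the last top picture, but the scene camera found it within about 1 mm of its starting place. The brown look-alike jar was left alone. The gripper was clear of everything at the end.

The trained networks missed the third jar in the picture I picked from, so I located it by hand in that image; the grasp came out centred.

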